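# Set up the game shelf: fit the dice tower, line up the token boxes, zero the round counter

## Task

Set the shelf up for game night: push the loose dice-tower shaft down over the square spigot of its base until it is fully home, and line up all the clear token boxes side by side on the low wooden step, one centred in each marked bay with its long sides parallel to the lines, starting with the bay beside the raised cheek and leaving no empty bay between boxes. When the tower and the whole row are done, last of all turn the round counter's knob until its pointer reads zero (the long, thick mark). Leave the meeple tray and the dice bowl where they are.

Things in the scene. Friction and masses are not known exactly. Their poses are not given: they have to be found in the camera images.
- tower_shaft: loose shaft of the dice tower: a white plastic square tube with battlements, open at both ends, 56 x 56 mm outside, 49 x 49 mm inside, 110 mm tall (walls 3.5 mm; the top 6 mm are battlements only for show, grip below them), about 0.12 kg, standing upright. Origin: centre of its underside; z up along the tube, x and y square to its faces. All four ways round are equal.
- tower_base: fixed white base of the dice tower: plate 12 mm thick, 100 (y) x 150 (x) mm, with an upright hollow square spigot 46 x 46 mm and, on its -x part, a dice tray with walls 12 mm high that begins 42 mm from the spigot's axis. Origin: on the table under the spigot's axis; x, y square to the spigot's faces. The shaft fits over the spigot with 1.5 mm clearance a side.
- spigot_foot (a point): point on the spigot's axis at the plate's top (12 mm above the table): the centre of the shaft's underside is here when home, resting on the plate. The spigot rises 18 mm straight from the plate, then tapers in 3.5 mm a side over 8 mm more (its top 38 mm above the table). Axes as tower_base.
- step: fixed low step of pale wood, 14 mm high, 110 mm deep (x), top marked by thin dark cross lines into six bays 42 mm wide side by side along y, then a plain strip 30 mm wide at the -y end. At the +y end, beyond bay 0, a cheek 12 mm thick, 40 mm wide in the middle of the end, rises 14 mm above the top. Origin: centre of the six bays, at table level; y along the row towards the cheek.
- bay0 (a point): centre of bay 0 on top of the step (the bay beside the cheek); axes as the step.
- bay1 (a point): centre of bay 1 on top of the step (42 mm from bay 0, away from the cheek); axes as the step.
- bay2 (a point): centre of bay 2 on top of the step (84 mm from bay 0, away from the cheek); axes as the step.
- bay3 (a point): centre of bay 3 on top of the step (126 mm from bay 0, away from the cheek); axes as the step.
- bay4 (a point): centre of bay 4 on top of the step (168 mm from bay 0, away from the cheek); axes as the step.
- bay5 (a point): centre of bay 5 on top of the step (210 mm from bay 0, away from the cheek); axes as the step.
- box0: clear polystyrene token box, lid snapped shut, with wooden discs inside: a solid closed block 50 mm long (its x), 32 mm wide (its y), 30 mm high, about 50 g, lying flat, lid up. Origin: centre of its underside, z up. All the boxes are alike; some may be absent (None).
- box1: clear polystyrene token box, lid snapped shut, with wooden discs inside: a solid closed block 50 mm long (its x), 32 mm wide (its y), 30 mm high, about 50 g, lying flat, lid up. Origin: centre of its underside, z up. All the boxes are alike; some may be absent (None).
- box2: clear polystyrene token box, lid snapped shut, with wooden discs inside: a solid closed block 50 mm long (its x), 32 mm wide (its y), 30 mm high, about 50 g, lying flat, lid up. Origin: centre of its underside, z up. All the boxes are alike; some may be absent (None).
- box3: clear polystyrene token box, lid snapped shut, with wooden discs inside: a solid closed block 50 mm long (its x), 32 mm wide (its y), 30 mm high, about 50 g, lying flat, lid up. Origin: centre of its underside, z up. All the boxes are alike; some may be absent (None).
- box4: clear polystyrene token box, lid snapped shut, with wooden discs inside: a solid closed block 50 mm long (its x), 32 mm wide (its y), 30 mm high, about 50 g, lying flat, lid up. Origin: centre of its underside, z up. All the boxes are alike; some may be absent (None).
- box5: clear polystyrene token box, lid snapped shut, with wooden discs inside: a solid closed block 50 mm long (its x), 32 mm wide (its y), 30 mm high, about 50 g, lying flat, lid up. Origin: centre of its underside, z up. All the boxes are alike; some may be absent (None).
- counter: fixed white round dial of the round counter, 100 mm across, 16 mm high, with twelve black marks round its rim; the zero mark is the one that is longer and thicker than the others (on the dial's -x side). Origin: centre of its underside.
- counter_knob (a joint): angle of the knob about the vertical (rad): 0 with the pointer at the zero mark, growing anticlockwise from above; stops at +-2.6, friction 0.03 N m, stays where left. Grey disc 54 mm across (top 22 mm above the table) with an upright bar 52 x 14 mm, top 52 mm above the table. At 0 the bar lies along the dial's x, pointer (white line on the bar, black tip) to -x.
- knob_grip (a point): point on the knob's axis 46 mm above the table, 6 mm under the bar's top: a good TCP height for gripping the bar across its 14 mm width; axes as the dial (it does not turn with the knob).
- meeple_tray: red acrylic tray with wooden meeples, 100 x 80 x 22 mm, a bystander. Origin: centre of its underside.
- dice_bowl: white ceramic bowl of green dice, 116 mm across, 42 mm high, a bystander. Origin: centre of its underside.
Mind the look-alikes: they are no part of the job. Leave any blue look-alike of the box5 alone. Leave any blue look-alike of the box0 alone.

How it is judged (in metres and radians):
On the way, in this order (a step that is already met when the one before it is completed fails the run):
1. the shaft is home on the spigot and all the boxes stand in the row (horizontal distance between tower_shaft and spigot_foot below 0.004 m and z of tower_shaft in the frame of spigot_foot below 0.003 m and angle between tower_shaft's own z axis and vertical below 0.05 rad and (horizontal distance between box0 and bay0 below 0.009 m or (horizontal distance between box0 and bay1 below 0.009 m and horizontal distance between any of box1, box2, box3, box4, box5 and bay0 below 0.009 m) or (horizontal distance between box0 and bay2 below 0.009 m and horizontal distance between any of box1, box2, box3, box4, box5 and bay1 below 0.009 m) or (horizontal distance between box0 and bay3 below 0.009 m and horizontal distance between any of box1, box2, box3, box4, box5 and bay2 below 0.009 m) or (horizontal distance between box0 and bay4 below 0.009 m and horizontal distance between any of box1, box2, box3, box4, box5 and bay3 below 0.009 m) or (horizontal distance between box0 and bay5 below 0.009 m and horizontal distance between any of box1, box2, box3, box4, box5 and bay4 below 0.009 m)) and z of each of box0, box1, box2, box3, box4, box5 in the frame of bay0 below 0.004 m and angle between each of box0, box1, box2, box3, box4, box5's own z axis and vertical below 0.1 rad and angle between the x axis of each of box0, box1, box2, box3, box4, box5 and the x axis of step, either way round below 0.14 rad and (horizontal distance between box1 and bay0 below 0.009 m or (horizontal distance between box1 and bay1 below 0.009 m and horizontal distance between any of box0, box2, box3, box4, box5 and bay0 below 0.009 m) or (horizontal distance between box1 and bay2 below 0.009 m and horizontal distance between any of box0, box2, box3, box4, box5 and bay1 below 0.009 m) or (horizontal distance between box1 and bay3 below 0.009 m and horizontal distance between any of box0, box2, box3, box4, box5 and bay2 below 0.009 m) or (horizontal distance between box1 and bay4 below 0.009 m and horizontal distance between any of box0, box2, box3, box4, box5 and bay3 below 0.009 m) or (horizontal distance between box1 and bay5 below 0.009 m and horizontal distance between any of box0, box2, box3, box4, box5 and bay4 below 0.009 m)) and (horizontal distance between box2 and bay0 below 0.009 m or (horizontal distance between box2 and bay1 below 0.009 m and horizontal distance between any of box0, box1, box3, box4, box5 and bay0 below 0.009 m) or (horizontal distance between box2 and bay2 below 0.009 m and horizontal distance between any of box0, box1, box3, box4, box5 and bay1 below 0.009 m) or (horizontal distance between box2 and bay3 below 0.009 m and horizontal distance between any of box0, box1, box3, box4, box5 and bay2 below 0.009 m) or (horizontal distance between box2 and bay4 below 0.009 m and horizontal distance between any of box0, box1, box3, box4, box5 and bay3 below 0.009 m) or (horizontal distance between box2 and bay5 below 0.009 m and horizontal distance between any of box0, box1, box3, box4, box5 and bay4 below 0.009 m)) and (horizontal distance between box3 and bay0 below 0.009 m or (horizontal distance between box3 and bay1 below 0.009 m and horizontal distance between any of box0, box1, box2, box4, box5 and bay0 below 0.009 m) or (horizontal distance between box3 and bay2 below 0.009 m and horizontal distance between any of box0, box1, box2, box4, box5 and bay1 below 0.009 m) or (horizontal distance between box3 and bay3 below 0.009 m and horizontal distance between any of box0, box1, box2, box4, box5 and bay2 below 0.009 m) or (horizontal distance between box3 and bay4 below 0.009 m and horizontal distance between any of box0, box1, box2, box4, box5 and bay3 below 0.009 m) or (horizontal distance between box3 and bay5 below 0.009 m and horizontal distance between any of box0, box1, box2, box4, box5 and bay4 below 0.009 m)) and (horizontal distance between box4 and bay0 below 0.009 m or (horizontal distance between box4 and bay1 below 0.009 m and horizontal distance between any of box0, box1, box2, box3, box5 and bay0 below 0.009 m) or (horizontal distance between box4 and bay2 below 0.009 m and horizontal distance between any of box0, box1, box2, box3, box5 and bay1 below 0.009 m) or (horizontal distance between box4 and bay3 below 0.009 m and horizontal distance between any of box0, box1, box2, box3, box5 and bay2 below 0.009 m) or (horizontal distance between box4 and bay4 below 0.009 m and horizontal distance between any of box0, box1, box2, box3, box5 and bay3 below 0.009 m) or (horizontal distance between box4 and bay5 below 0.009 m and horizontal distance between any of box0, box1, box2, box3, box5 and bay4 below 0.009 m)) and (horizontal distance between box5 and bay0 below 0.009 m or (horizontal distance between box5 and bay1 below 0.009 m and horizontal distance between any of box0, box1, box2, box3, box4 and bay0 below 0.009 m) or (horizontal distance between box5 and bay2 below 0.009 m and horizontal distance between any of box0, box1, box2, box3, box4 and bay1 below 0.009 m) or (horizontal distance between box5 and bay3 below 0.009 m and horizontal distance between any of box0, box1, box2, box3, box4 and bay2 below 0.009 m) or (horizontal distance between box5 and bay4 below 0.009 m and horizontal distance between any of box0, box1, box2, box3, box4 and bay3 below 0.009 m) or (horizontal distance between box5 and bay5 below 0.009 m and horizontal distance between any of box0, box1, box2, box3, box4 and bay4 below 0.009 m))), for 0.2 s.
2. then the counter's pointer is turned to zero (value of joint counter_knob between -0.1 and 0.1 rad), for 0.2 s.
At the end, for the whole second after the job is handed in: Shaft upright, within 4 mm of the spigot axis, underside within 3 mm of the plate; each box flat on the step, within 9 mm of a bay centre, squared within 0.14 rad, bays filled from the cheek with no gap; pointer within 0.1 rad of zero; all at rest (all of step 1 and all of step 2 and linear speed of each of tower_shaft, box0, box1, box2, box3, box4, box5 below 0.02 m/s and velocity of joint counter_knob between -0.05 and 0.05 rad/s); the robot touches nothing.
It fails at once if the meeple tray or dice bowl is shifted by more than 20 mm (distance of any of meeple_tray, dice_bowl from where it was at the start of the episode above 0.02 m).
Of box0, box1, box2, box3, box4, box5 only 4 to 6 are there at a start; the rules pass over those that are not, and their reading is None.
At some moment in a run one of box0, box1, box2, box3, box4, box5 may be knocked a few centimetres aside while the robot is not near it.
Once in a run the grip may slacken for a moment while it holds something.
It also fails if it takes over 210 s, if anything falls off the work surface, if the arm or the gripper's body presses on something with over 40 N, if the wrist force passes 120 N, or if a joint passes its speed limit or range.

## Robot

A 7-joint arm with a two-finger parallel gripper is mounted at the origin on the work surface. World frame = base frame: x ahead of the robot, y to its left, z up, the work surface at z = 0. Lengths are in mm, angles in rad, forces in N, time in s.
With the tool pointing down it reaches from about 400 to 750 mm from the base axis. Payload 19.5 kg.
Tool frame: the origin (TCP) lies between the finger pads, 19 mm behind the fingertips; this is the grasp point; z points along the fingers, y is the direction in which the jaws open and shut (so a half turn about z gives the same grasp; the last joint's range is limited). The gripper opens to 85 mm and grips with 20 to 120 N. Pads are 22 mm wide; open, the fingers measure 114 mm over their backs; the gripper's body (76 mm by 85 mm) begins 54 mm behind the grasp point. The pads swing forward as they close: fully open they stand 13 mm farther back than shut.
Start: joints at [-1.256, 0.707, -0.028, 1.485, 0.022, 0.951, -0.075], TCP at [200.822, 538.765, 249.968] pointing down, gripper open.
Joint ranges: [-2.71, 2.71], [-0.32, 2.16], [-1.57, 1.52], [0, 2.45], [-1.46, 4.6], [0, 2.02], [-2.83, 2.83]. Speed limits (rad/s): [1.89, 1.89, 2.57, 2.57, 3.01, 3.01, 3.01].

## Interface

Orientations are given as a unit quaternion [w, x, y, z].
In Python, from workcell import robot, viewer, job gives the robot as it stands.
- The arm moves only by the shell command python3 -m pendant 'ROWS' [OPENING] [FORCE]. ROWS is JSON, a list of rows, each a list of 6 numbers: the shift along the tool's x, y, z each as a share of 100 mm, from -1 to 1, then the turn, a rotation vector about the tool's x, y, z each as a share of 360 degrees, from -1 to 1. In form: [[dx, dy, dz, rx, ry, rz], ...]. A call has 1 to 20 rows; each row shifts and turns the commanded pose from where the row before left it, along the tool's axes as they then stand; what a row does not reach is not made up. A row lasts 1/12 s, in which the tool goes at most 41.7 mm and 7.16 degrees, less where a joint would pass 70% of its speed; a pose out of reach is approached as far as the arm can. A call with a number of a shift or a turn outside -1 to 1 is refused whole. A call with a gripper value outside its range is refused whole. OPENING is the opening, from -1 (shut) to 1 (fully open), set as the call begins (- or left out, the last holds). The fingers move at their own pace and stop on an object; FORCE is the grip in N (left out, the last holds). Time passes only in rows, so rows that do not move let the fingers close. It gives the time, the measured TCP pose, the force and the opening at its end, in the units of the state.
- robot.observe(): the state, without advancing time (a new reading comes with each control period).
- viewer.camera(name): name is "scene" or "top"; returns a dict with "frame" (420x560x3 uint8, red, green, blue), "fx", "fy", "cx", "cy" (pixels), "R" (3x3) and "t" (3): a world point X has camera coordinates R X + t. Camera axes: x right, y down, z forward; pixel columns grow to the right and rows downward; lengths in mm; the calibration is good to about 2 mm. A picture is of the moment at which its call begins. There is no depth.
- job.job_done(): hands the job in, once; it reports no verdict.
The state is a dict: "t": time; "q": joint angles; "qd": joint speeds; "tau": joint torques, N m; "eef_pos": TCP position; "orientation": TCP orientation; "contact_force": force on the tool from outside, world axes, zero at the start; "ft_torque": the same for the moment, N m; "gripper_width": opening from 0.0 (shut) to 1.0 (fully open).
Only numpy, scipy, OpenCV 4.12 (cv2) and the standard library are available. Lean on these libraries where they do the work, as an engineer would, in place of code of your own. Each camera call takes 0.05 s, during which the arm holds its last target.

## Working session

There is one attempt and no reset: what is moved stays moved. The work goes in short steps, Python scripts to look and compute and a shell command to move; the robot and the scene stay as the last step left them, time stands still between calls to the robot, and variables do not carry over. Pictures are saved under pics/ and viewed, and the job is handed in when it is done.

```bash
ls; mkdir -p pics; python3 - <<'E'
from workcell import robot, viewer, job
import cv2,json
print(robot.observe())
for n in("scene","top"):
    c=viewer.camera(n); cv2.imwrite(f"pics/{n}0.png",c["frame"][:,:,::-1]); print(n,c["fx"],c["fy"],c["cx"],c["cy"],c["R"],c["t"])
E
```

```text
pics
{'t': 0.0, 'q': array([-1.25569278,  0.70709133, -0.02761692,  1.48498217,  0.02203318,
        0.9509383 , -0.07550707]), 'qd': array([ 0.00012574,  0.00033289, -0.00103357, -0.00059969, -0.00103787,
       -0.00045736,  0.00132983]), 'tau': array([-7.05961702e-04, -8.83211017e+01,  1.23463064e+00, -2.36148226e+01,
        1.68314920e-02,  6.84575745e-03,  4.09247036e-05]), 'eef_pos': array([200.75833482, 538.55054228, 249.53814001]), 'orientation': array([-6.72235461e-05,  1.77451022e-01,  9.84129475e-01, -5.53851087e-04]), 'contact_force': array([ 0.03595439, -0.01026187, -0.10967159]), 'ft_torque': array([-0.01699804, -0.00365207, -0.00844622]), 'gripper_width': 1.0004066559423623}
scene 540.2397251015192 540.2397251015192 286.8487961272473 218.41225124368003 [[ 0.67050433  0.74179825 -0.0126211 ]
 [ 0.56030069 -0.5174546  -0.64676416]
 [-0.48629937  0.42658656 -0.76258562]] [-438.12347544 -220.92021246 1570.48307871]
top 389.49256393290653 389.49256393290653 279.0601724467171 215.0717498657071 [[-0.02225223 -0.9997417   0.00462219]
 [-0.99737058  0.02188003 -0.0690883 ]
 [ 0.06896932 -0.00614741 -0.99759984]] [102.36592043 561.99934247 938.86189886]
```

View pics/scene0.png

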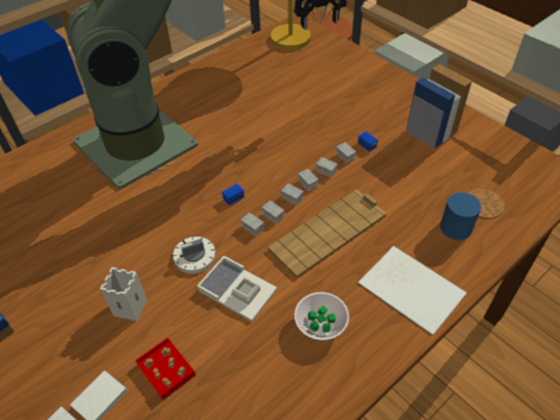

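View pics/top0.png

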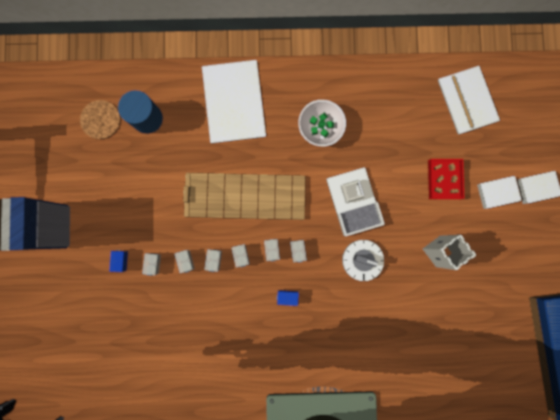

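```bash
cat > h.py <<'E'
import numpy as np,cv2
from workcell import robot, viewer, job
def cam(n): return viewer.camera(n)
def ray(c,u,v,z):
    R=np.array(c["R"]);t=np.array(c["t"])
    d=R.T@np.array([(u-c["cx"])/c["fx"],(v-c["cy"])/c["fy"],1]); o=-R.T@t
    return o+d*(z-o[2])/d[2]
def proj(c,X):
    p=np.array(c["R"])@np.array(X,float)+c["t"]; return np.array([c["fx"]*p[0]/p[2]+c["cx"],c["fy"]*p[1]/p[2]+c["cy"]])
def crop(c,x0,y0,x1,y1,s,name,pts=()):
    im=c["frame"][y0:y1,x0:x1,::-1]; im=cv2.resize(im,None,fx=s,fy=s,interpolation=cv2.INTER_CUBIC)
    for p in pts:
        q=proj(c,p); cv2.circle(im,(int((q[0]+.5-x0)*s),int((q[1]+.5-y0)*s)),2,(255,0,255),-1)
    cv2.imwrite("pics/"+name+".png",im)
E
python3 - <<'E'
from h import *
t=cam("top"); s=cam("scene")
crop(t,100,160,320,320,3.6,"t1"); crop(t,310,150,480,280,4.6,"t2")
crop(s,220,120,400,280,3.7,"s1"); crop(s,90,230,290,330,4,"s2")
E
```

```text
(no output)
```

View pics/t1.png

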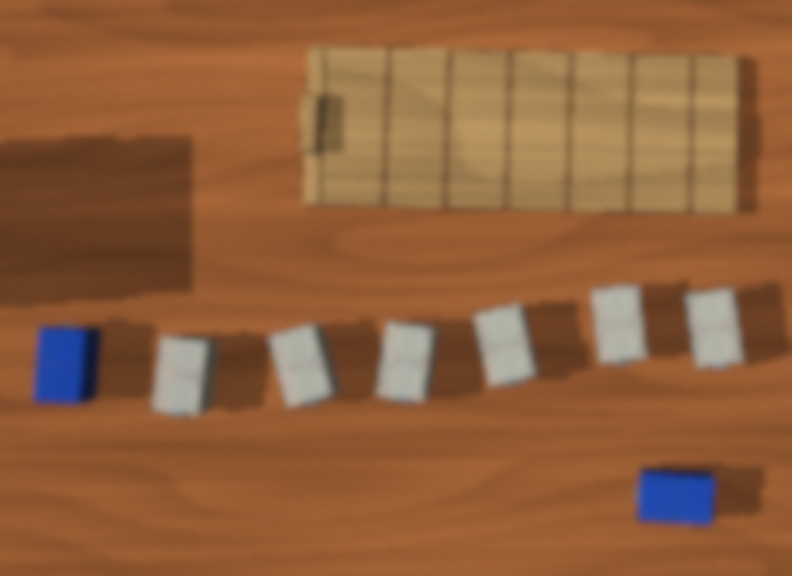

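View pics/t2.png

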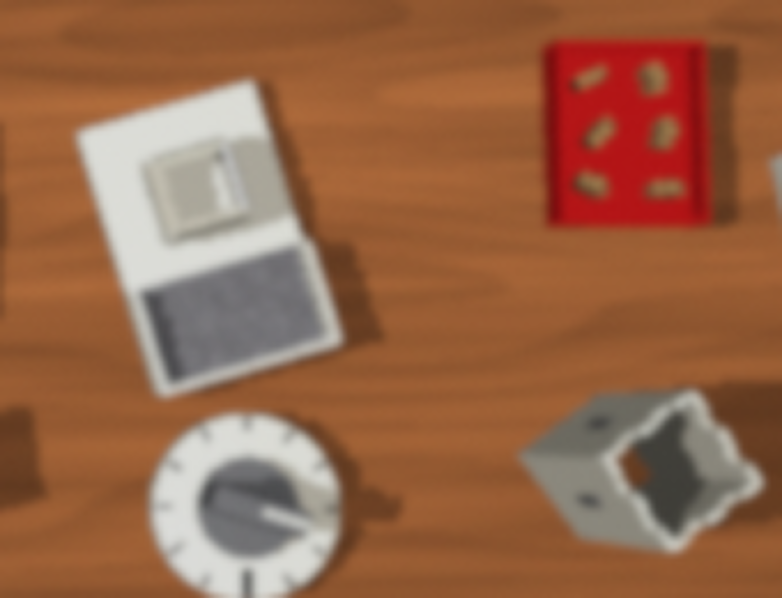

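View pics/s1.png

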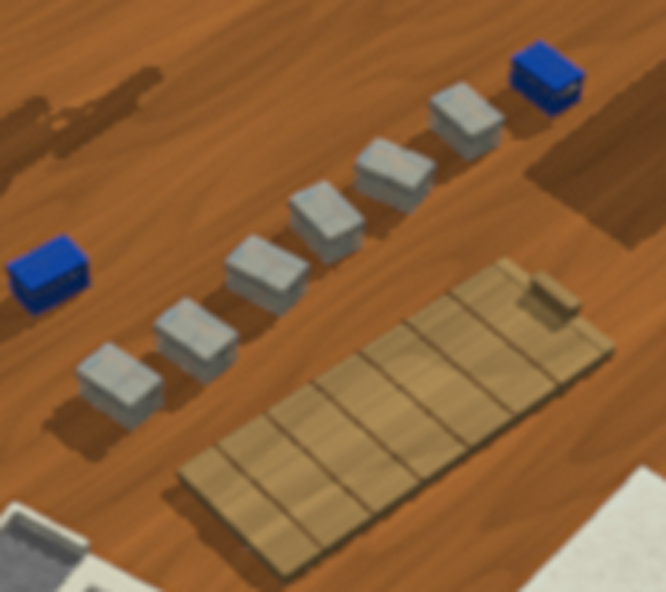

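View pics/s2.png

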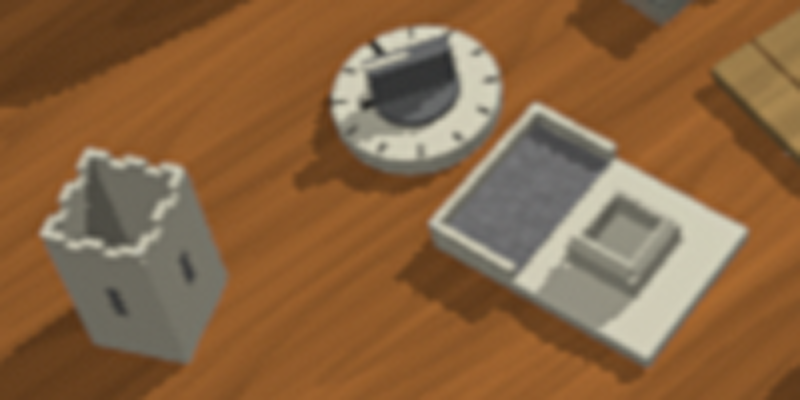

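```bash
cat > meas.py <<'E'
from h import *
def boxes(c,z=30,verbose=True,blo=135):
    im=c["frame"].astype(int); s=4
    f=cv2.resize(c["frame"],None,fx=s,fy=s,interpolation=cv2.INTER_CUBIC).astype(int)
    mx=f.max(2);mn=f.min(2)
    m=((mn>blo)&(mx-mn<40)).astype(np.uint8)
    cs,_=cv2.findContours(m,cv2.RETR_EXTERNAL,cv2.CHAIN_APPROX_NONE)
    out=[]
    for k in cs:
        a=cv2.contourArea(k)/s/s
        if not 150<a<450: continue
        (u,v),_,_=cv2.minAreaRect(k)
        pts=np.array([ray(c,(p[0][0]+.5)/s-.5,(p[0][1]+.5)/s-.5,z)[:2] for p in k],np.float32)
        (x,y),(w,h),an=cv2.minAreaRect(pts)
        if w<h: w,h=h,w; an+=90
        an=(an+90)%180-90
        out.append((x,y,w,h,an))
        if verbose: print("px",round(u/s,1),round(v/s,1),"xy",round(x,1),round(y,1),"size",round(w,1),round(h,1),"long axis deg from x",round(an,1),"area",round(a))
    return out
E
python3 - <<'E'
from meas import *
c=cam("top"); s=cam("scene")
b=boxes(c)
print('scene');boxes(s)
g=c["frame"].astype(float).sum(2)
L=[]
for i,(x0,x1) in enumerate([(388,385),(449,446),(511,507),(571,569),(632,630),(692,691)]):
    P=[]
    for v in range(177,215):
        u0=100+(x0+(x1-x0)*((v-160)*3.6-50)/155)/3.6-.5
        us=np.arange(int(u0)-3,int(u0)+5); p=g[v,us]; w=np.clip(np.median(p)-p-15,0,None)
        if w.sum()>0: P.append(ray(c,(w*us).sum()/w.sum(),v,14)[:2])
    P=np.array(P); vx,vy,x,y=cv2.fitLine(P.astype(np.float32),cv2.DIST_HUBER,0,.01,.01).ravel()
    print(i,len(P),"centre",x.round(1) if 0 else P.mean(0).round(1),"deg",round(np.degrees(np.arctan2(vy,vx)),2))
def tp(u,v,x0,y0,sc): return (u/sc+x0-.5, v/sc+y0-.5)
# step corners in t1: TL(310,47) BL(303,205) TR(740,56) BR(737,213)
for q in [(312,47),(304,205),(740,56),(737,213)]: print("stepcorner",ray(c,*tp(*q,100,160,3.6),14).round(1))
# base plate corners (t2) z=12 and spigot top z=38
for q in [(77,133),(255,78)]: print("plate",ray(c,*tp(*q,310,150,4.6),12).round(1))
for q in [(342,343),(160,397)]: print("traywall",ray(c,*tp(*q,310,150,4.6),12).round(1))
E
```

```text
px 149.8 264.5 xy 451.9 404.6 size 47.5 28.3 long axis deg from x -6.5 area 217
px 183.2 261.6 xy 457.1 324.2 size 47.4 28.7 long axis deg from x 15.1 area 219
px 212.3 260.6 xy 457.9 254.2 size 47.7 28.6 long axis deg from x -8.4 area 219
px 240.0 255.8 xy 467.8 187.2 size 47.8 28.7 long axis deg from x 11.3 area 218
px 298.3 251.4 xy 475.4 46.2 size 48.6 28.5 long axis deg from x 7.0 area 219
px 271.7 250.0 xy 480.2 110.4 size 48.0 29.3 long axis deg from x 6.6 area 220
px 457.2 252.5 xy 464.2 -338.4 size 67.1 64.3 long axis deg from x -55.0 area 196
px 5.8 224.2 xy 556.8 752.7 size 120.2 15.7 long axis deg from x 0.4 area 286
scene
px 61.6 413.2 xy 602.2 -528.2 size 51.9 24.9 long axis deg from x 47.6 area 186
px 199.4 258.4 xy 480.3 -115.6 size 96.8 57.9 long axis deg from x -73.3 area 373
px 184.7 245.5 xy 428.0 -126.6 size 87.1 31.8 long axis deg from x -79.0 area 175
0 38 centre [617.1 267.9] deg -2.44
1 38 centre [616.2 226. ] deg -2.45
2 38 centre [615.3 183.9] deg -2.58
3 38 centre [614.4 141.9] deg -2.45
4 38 centre [613.5  99.9] deg -2.38
5 38 centre [612.5  57.8] deg -2.49
stepcorner [675.6 318.7  14. ]
stepcorner [566.2 324.8  14. ]
stepcorner [663.   22.9  14. ]
stepcorner [554.2  27.9  14. ]
plate [653.7 -29.9  12. ]
plate [ 681.8 -127.7   12. ]
traywall [ 536.6 -169.2   12. ]
traywall [509.7 -70.1  12. ]
```

```bash
python3 - <<'E'
from h import *
t=cam("top"); s=cam("scene")
crop(t,325,165,390,240,8,"t3"); crop(s,190,250,280,325,8,"s3");crop(t,420,225,480,280,10,"t4");crop(s,95,255,155,325,8,"s4")
E
```

```text
(no output)
```

View pics/t3.png

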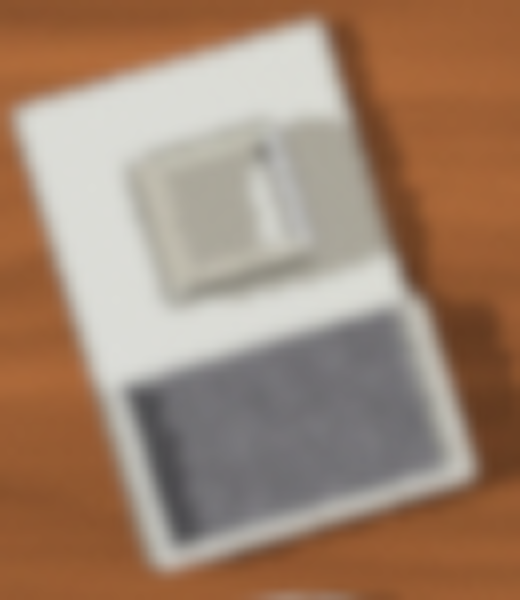

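View pics/s3.png

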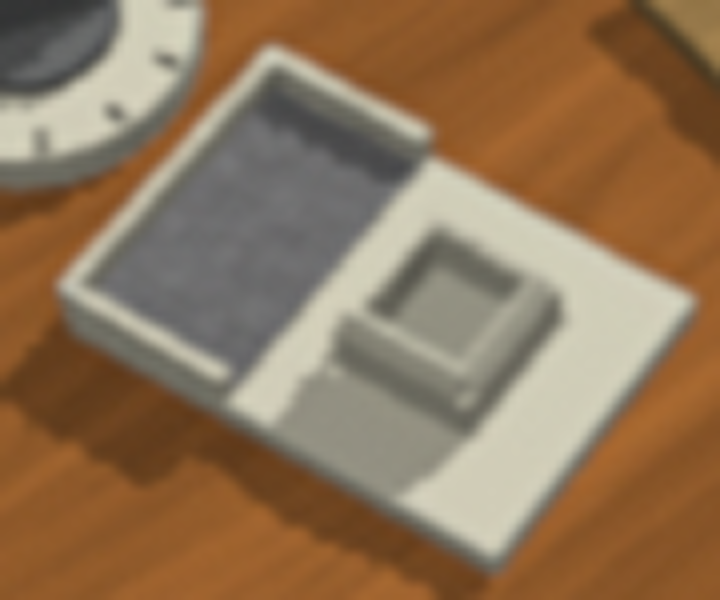

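View pics/t4.png

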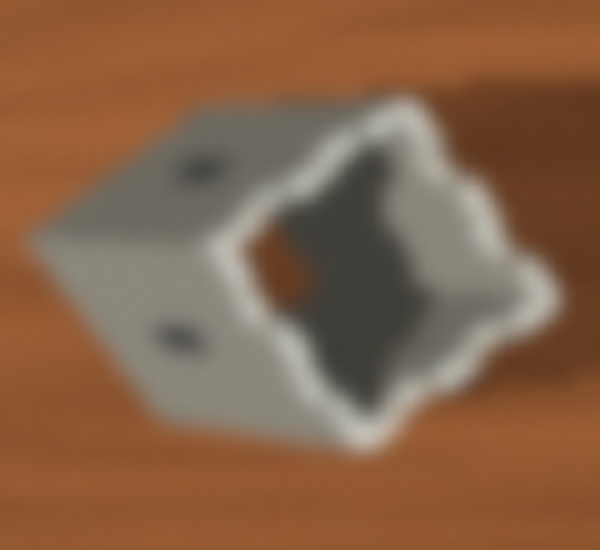

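View pics/s4.png

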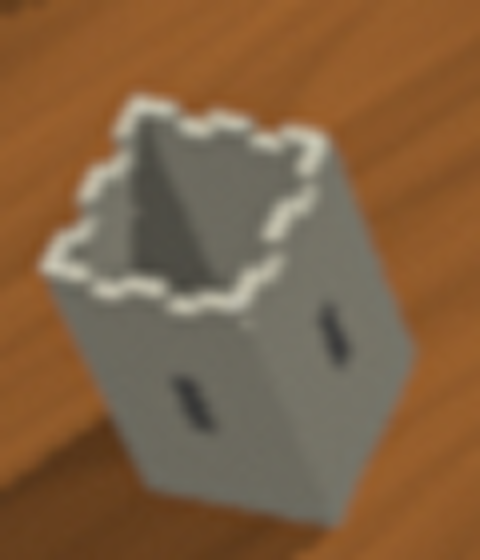

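```bash
python3 - <<'E'
from h import *
t=cam("top"); s=cam("scene")
def tp(q,o,sc): return (q[0]/sc+o[0]-.5, q[1]/sc+o[1]-.5)
T=lambda q,z:ray(t,*tp(q,(325,165),8),z)[:2]
S=lambda q,z:ray(s,*tp(q,(190,250),8),z)[:2]
def show(n,P):
    P=np.array(P);print(n,P.round(1).tolist(),'mean',P.mean(0).round(1))
    for i in range(len(P)):
        d=P[(i+1)%len(P)]-P[i];print('   ',round(np.hypot(*d),1),round(np.degrees(np.arctan2(d[1],d[0]))%90,1))
show("plate T",[T((12,108),12),T((322,18),12),T((480,478),24),T((165,572),24)])
show("plate S",[S((695,300),12),S((497,568),12),S((60,288),24),S((272,45),24)])
show("spig rim T z38",[T((142,168),38),T((262,130),38),T((305,240),38),T((182,285),38)])
show("spig foot S z12",[S((335,372),12),S((468,428),12),S((562,318),12)])
show("spig rim S z38",[S((345,322),38),S((465,375),38),S((557,285),38),S((440,228),38)])
T=lambda q,z:ray(t,*tp(q,(420,225),10),z)[:2]
S=lambda q,z:ray(s,*tp(q,(95,255),8),z)[:2]
show("shaft rim T",[T((212,238),110),T((410,95),110),T((560,300),110),T((362,450),110)])
show("shaft rim S",[S((42,268),110),S((245,305),110),S((325,135),110),S((135,97),110)])
show("shaft foot S",[S((150,490),0),S((338,528),0),S((417,350),0)])
show("shaft foot T",[T((160,422),0),T((28,235),0),T((195,107),0)])
E
```

```text
plate T [[654.8, -29.3], [681.1, -127.2], [535.6, -167.4], [509.1, -70.1]] mean [595.1 -98.5]
    101.3 15.0
    150.9 15.5
    100.9 15.3
    151.3 15.6
plate S [[655.4, -33.7], [683.6, -130.2], [537.2, -167.9], [510.3, -71.6]] mean [ 596.6 -100.8]
    100.6 16.3
    151.2 14.4
    100.0 15.6
    149.9 14.7
spig rim T z38 [[631.4, -64.8], [642.2, -101.7], [608.3, -113.5], [595.5, -75.7]] mean [619.3 -88.9]
    38.4 16.4
    35.9 19.2
    39.9 18.8
    37.5 16.9
spig foot S z12 [[604.9, -124.0], [644.3, -108.0], [634.4, -65.4]] mean [627.8 -99.1]
    42.5 22.1
    43.7 13.0
    65.6 63.3
spig rim S z38 [[608.5, -120.3], [644.2, -106.8], [638.9, -69.3], [602.1, -81.3]] mean [623.4 -94.4]
    38.2 20.8
    37.8 8.0
    38.7 18.0
    39.6 9.3
shaft rim T [[476.2, -266.2], [506.8, -311.9], [460.7, -342.7], [428.8, -297.0]] mean [ 468.1 -304.5]
    55.0 33.9
    55.4 33.8
    55.8 35.0
    56.5 33.0
shaft rim S [[459.9, -344.3], [505.3, -311.4], [473.6, -268.0], [428.6, -298.8]] mean [ 466.9 -305.6]
    56.1 35.9
    53.8 36.1
    54.5 34.4
    55.2 34.5
shaft foot S [[460.9, -345.4], [506.6, -313.2], [472.5, -265.9]] mean [ 480.  -308.1]
    55.9 35.2
    58.3 35.8
    80.3 81.7
shaft foot T [[428.0, -296.9], [475.1, -266.2], [506.1, -309.6]] mean [ 469.8 -290.9]
    56.2 33.1
    53.3 35.5
    79.1 80.8
```

```bash
cat > plan.py <<'E'
import sys,numpy as np
from workcell import robot
from scipy.spatial.transform import Rotation as Ro
x,y,z,a=map(float,sys.argv[1:5])
o=robot.observe(); q=o["orientation"]; R=Ro.from_quat([q[1],q[2],q[3],q[0]])
yax=R.as_matrix()[:,1]; cur=np.degrees(np.arctan2(yax[1],yax[0]))
a=cur+(a-cur+90)%180-90 if len(sys.argv)<6 else a
r=np.radians(a); Y=np.array([np.cos(r),np.sin(r),0]);Z=np.array([0,0,-1.]);X=np.cross(Y,Z)
T=Ro.from_matrix(np.c_[X,Y,Z]); d=np.array([x,y,z])-o["eef_pos"]
rv=(R.inv()*T).as_rotvec()/(2*np.pi)
print("t",round(o["t"],2),"pos",o["eef_pos"].round(1),"yaw",round(cur,1),"->",round(a,1),"w",round(o["gripper_width"]*85,1),"F",o["contact_force"].round(1),"j7",round(o["q"][6],2))
print("turn share",rv.round(4),"rows>=",int(np.ceil(abs(rv).max()/.0195)))
print("shift BEFORE turn",(R.inv().apply(d)/100).round(3)); print("shift AFTER turn",(T.inv().apply(d)/100).round(3),"dist",np.linalg.norm(d).round(1))
E
python3 plan.py 451.9 404.6 100 -6.5
```

```text
t 0.5 pos [200.8 538.8 249.9] yaw 69.6 -> -6.5 w 85.1 F [-0.2 -0.1 -0.9] j7 -0.08
turn share [-0.      0.      0.2113] rows>= 11
shift BEFORE turn [-2.821 -0.38   1.499]
shift AFTER turn [-1.049  2.647  1.499] dist 321.7
```

```bash
python3 -m pendant '[[-0.313,-0.042,0.167,0,0,0],[-0.313,-0.042,0.167,0,0,0],[-0.313,-0.042,0.167,0,0,0],[-0.313,-0.042,0.167,0,0,0],[-0.313,-0.042,0.167,0,0,0],[-0.313,-0.042,0.167,0,0,0],[-0.313,-0.042,0.167,0,0,0],[-0.313,-0.042,0.167,0,0,0],[-0.313,-0.042,0.167,0,0,0],[0,0,0,0,0,0.0192],[0,0,0,0,0,0.0192],[0,0,0,0,0,0.0192],[0,0,0,0,0,0.0192],[0,0,0,0,0,0.0192],[0,0,0,0,0,0.0192],[0,0,0,0,0,0.0192],[0,0,0,0,0,0.0192],[0,0,0,0,0,0.0192],[0,0,0,0,0,0.0192],[0,0,0,0,0,0.0192]]' 1 40; python3 plan.py 451.9 404.6 24 -6.5
```

```text
t: 2.17
eef_pos: [451.6, 405.0, 99.7]
orientation: [-0.0, 0.748, 0.664, 0.0]
contact_force: [0.3, -0.4, -0.6]
gripper_width: 1.0
t 2.17 pos [451.6 405.   99.7] yaw -6.8 -> -6.5 w 85.0 F [ 0.3 -0.4 -0.6] j7 -0.6
turn share [ 0.     -0.     -0.0009] rows>= 1
shift BEFORE turn [-0.004  0.004  0.757]
shift AFTER turn [-0.004  0.004  0.757] dist 75.7
```

```bash
python3 -m pendant '[[0,0,0.2,0,0,0],[0,0,0.2,0,0,0],[0,0,0.2,0,0,0],[0,0,0.157,0,0,0],[0,0,0,0,0,0]]'; python3 -m pendant '[[0,0,0,0,0,0],[0,0,0,0,0,0],[0,0,0,0,0,0],[0,0,0,0,0,0],[0,0,0,0,0,0],[0,0,0,0,0,0]]' -1 40;  python3 - <<'E'
from h import *
c=cam("scene"); crop(c,280,60,460,200,4,"g1")
E
```

```text
t: 2.58
eef_pos: [450.5, 404.2, 21.3]
orientation: [-0.0, 0.746, 0.666, -0.002]
contact_force: [0.0, 0.2, -0.2]
gripper_width: 1.003
t: 3.08
eef_pos: [452.0, 405.3, 25.3]
orientation: [0.0, 0.746, 0.666, 0.001]
contact_force: [-1.2, -0.6, 7.0]
gripper_width: 0.576
```

View pics/g1.png

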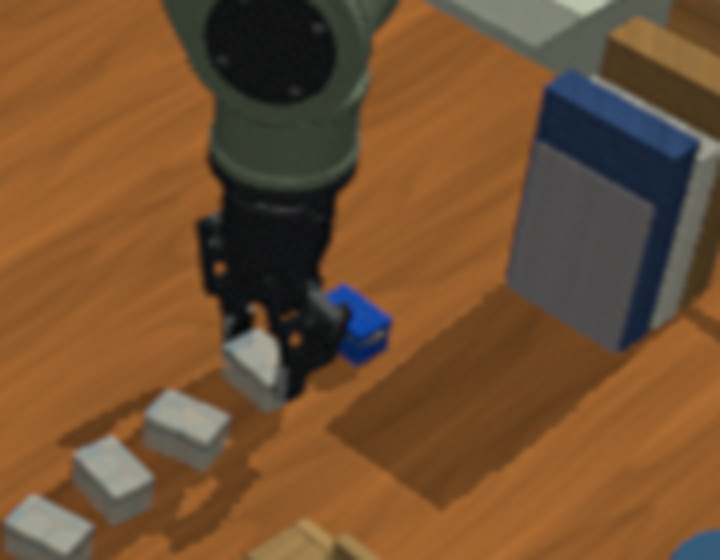

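```bash
python3 -m pendant '[[0,0,-0.2,0,0,0],[0,0,-0.2,0,0,0],[0,0,-0.2,0,0,0],[0,0,-0.15,0,0,0],[0,0,0,0,0,0]]' ; python3 plan.py 619.7 288.8 100 -2.5
```

```text
t: 3.55
eef_pos: [452.7, 405.8, 102.7]
orientation: [0.0, 0.746, 0.666, 0.002]
contact_force: [0.6, 0.1, -0.2]
gripper_width: 0.577
t 3.55 pos [452.7 405.8 102.7] yaw -6.5 -> -2.5 w 49.0 F [ 0.6  0.1 -0.2] j7 -0.59
turn share [ 0.0005 -0.0006 -0.011 ] rows>= 1
shift BEFORE turn [-0.975  1.792  0.029]
shift AFTER turn [-1.096  1.72   0.027] dist 204.0
```

```bash
python3 -m pendant '[[0,0,0,0,0,-0.011],[-0.157,0.246,0,0,0,0],[-0.157,0.246,0,0,0,0],[-0.157,0.246,0,0,0,0],[-0.157,0.246,0,0,0,0],[-0.157,0.246,0,0,0,0],[-0.157,0.246,0,0,0,0],[-0.157,0.246,0,0,0,0],[0,0,0,0,0,0],[0,0,0,0,0,0]]' ; python3 plan.py 619.7 288.8 40.5 -2.5;  python3 - <<'E'
from h import *
c=cam("scene"); crop(c,280,120,460,260,4,"g2")
E
```

```text
t: 4.38
eef_pos: [619.6, 286.1, 98.7]
orientation: [0.0, 0.723, 0.691, -0.0]
contact_force: [-0.3, 1.1, 0.5]
gripper_width: 0.576
t 4.38 pos [619.6 286.1  98.7] yaw -2.6 -> -2.5 w 49.0 F [-0.3  1.1  0.5] j7 -0.34
turn share [ 0.      0.0001 -0.0004] rows>= 1
shift BEFORE turn [ 0.028 -0.001  0.582]
shift AFTER turn [ 0.027 -0.001  0.582] dist 58.3
```

View pics/g2.png

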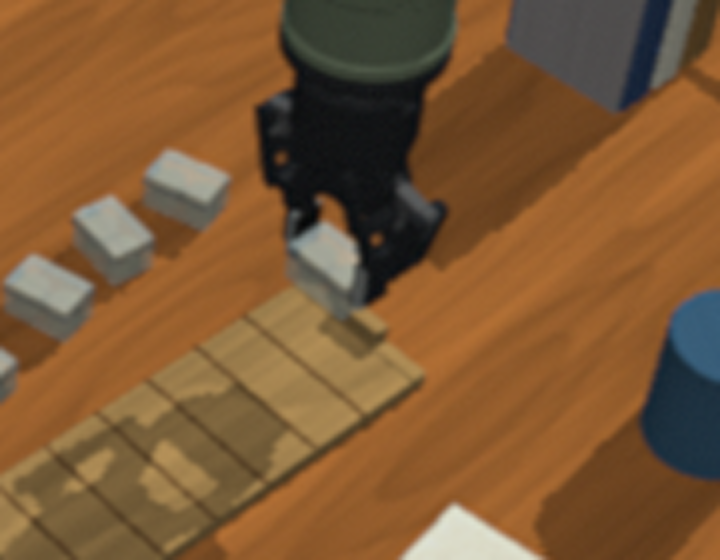

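```bash
python3 -m pendant '[[0,0,0.17,0,0,0],[0,0,0.17,0,0,0],[0,0,0.15,0,0,0],[0,0,0.08,0,0,0],[0,0,0.02,0,0,0],[0,0,0,0,0,0],[0,0,0,0,0,0]]' ; python3 plan.py 619.7 288.8 40 -2.5
```

```text
t: 5.02
eef_pos: [618.6, 288.0, 40.1]
orientation: [-0.0, 0.722, 0.692, 0.0]
contact_force: [-0.4, -0.2, -0.4]
gripper_width: 0.578
t 5.02 pos [618.6 288.   40.1] yaw -2.5 -> -2.5 w 49.2 F [-0.4 -0.2 -0.4] j7 -0.33
turn share [ 0. -0.  0.] rows>= 1
shift BEFORE turn [0.008 0.01  0.001]
shift AFTER turn [0.008 0.01  0.001] dist 1.3
```

```bash
python3 -m pendant '[[0,0,0,0,0,0],[0,0,0,0,0,0],[0,0,0,0,0,0],[0,0,0,0,0,0],[0,0,-0.1,0,0,0],[0,0,-0.25,0,0,0],[0,0,-0.25,0,0,0],[0,0,0,0,0,0]]' 1; python3 plan.py 457.1 324.2 100 15.1; python3 - <<'E'
from meas import *
c=cam("top");crop(c,100,160,320,320,3.6,"t5")
boxes(c)
E
```

```text
t: 5.68
eef_pos: [620.7, 288.2, 105.5]
orientation: [0.001, 0.722, 0.691, 0.003]
contact_force: [1.1, 0.3, -0.3]
gripper_width: 1.001
t 5.68 pos [620.7 288.2 105.5] yaw -2.5 -> 15.1 w 85.1 F [ 1.1  0.3 -0.3] j7 -0.34
turn share [ 0.001  -0.0003 -0.0489] rows>= 3
shift BEFORE turn [ 0.288 -1.65   0.046]
shift AFTER turn [ 0.774 -1.486  0.055] dist 167.6
px 212.3 260.6 xy 457.9 254.2 size 49.7 30.8 long axis deg from x -8.4 area 244
px 240.0 255.9 xy 467.6 187.3 size 49.5 30.5 long axis deg from x 11.8 area 242
px 298.4 251.4 xy 475.4 46.2 size 50.5 31.0 long axis deg from x 6.8 area 246
px 271.8 250.0 xy 480.1 110.2 size 49.9 30.4 long axis deg from x 5.0 area 240
px 5.7 224.4 xy 556.5 752.8 size 123.4 18.0 long axis deg from x 0.5 area 351
```

View pics/t5.png

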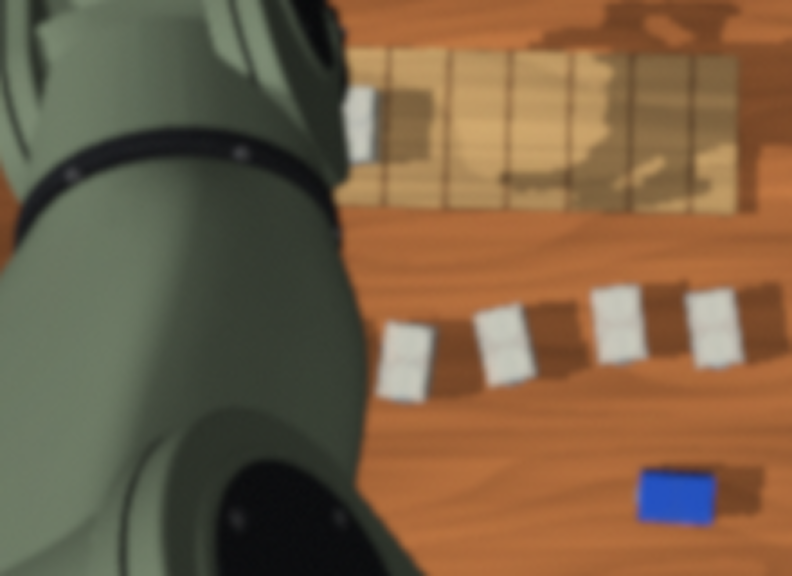

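```bash
python3 - <<'E'
from h import *
c=cam("top")
f=lambda u,v,z:ray(c,u/3.6+100-.5,v/3.6+160-.5,z).round(1)
print(f(378,88,44),f(374,163,44),"line",f(387.5,88,14),f(386,163,14))
E
```

```text
[641.4 267.8  44. ] [591.1 271.   44. ] line [645.9 266.8  14. ] [593.9 268.4  14. ]
```

```bash
python3 -m pendant '[[0.058,-0.33,0.01,0,0,0],[0.058,-0.33,0.01,0,0,0],[0.058,-0.33,0.01,0,0,0],[0.058,-0.33,0.01,0,0,0],[0.058,-0.33,0.01,0,0,0],[0,0,0,0.001,0,-0.0163],[0,0,0,0,0,-0.0163],[0,0,0,0,0,-0.0163],[0,0,0,0,0,0]]' ; python3 plan.py 457.1 324.2 26 15.1; python3 - <<'E'
from meas import *
c=cam("scene");crop(c,280,60,460,200,4,"g3")
E
```

```text
t: 6.53
eef_pos: [455.0, 323.6, 94.7]
orientation: [-0.003, 0.606, 0.795, -0.002]
contact_force: [-0.3, -0.2, -0.5]
gripper_width: 0.998
t 6.53 pos [455.  323.6  94.7] yaw 15.4 -> 15.1 w 84.8 F [-0.3 -0.2 -0.5] j7 -0.21
turn share [-0.0011 -0.0002  0.0008] rows>= 1
shift BEFORE turn [-0.001  0.026  0.687]
shift AFTER turn [0.    0.021 0.687] dist 68.7
```

View pics/g3.png

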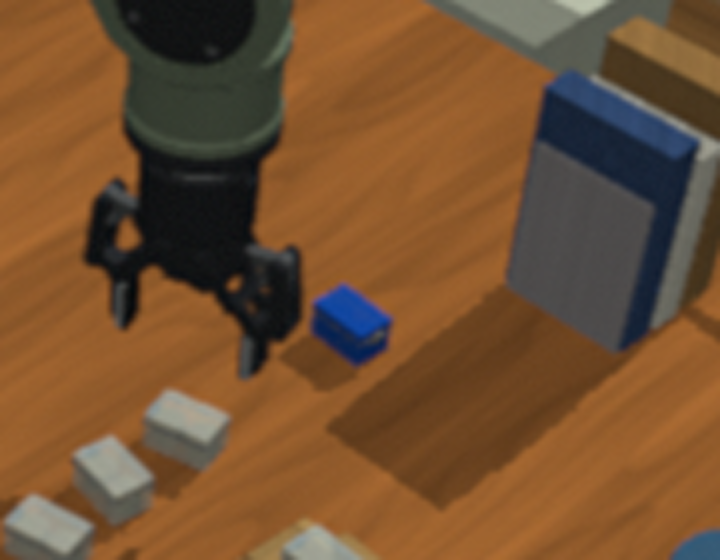

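```bash
python3 -m pendant '[[0,0,0.18,-0.001,0,0],[0,0.01,0.18,0,0,0],[0,0.005,0.18,0,0,0],[0,0,0.13,0,0,0],[0,0,0,0,0,0],[0,0,0,0,0,0],[0,0,0,0,0,0],[0,0,0,0,0,0]]';  python3 plan.py 457.1 324.2 26 15.1; 
```

```text
t: 7.25
eef_pos: [456.9, 324.5, 28.9]
orientation: [-0.0, 0.608, 0.794, 0.001]
contact_force: [-0.4, -0.6, -0.6]
gripper_width: 0.999
t 7.25 pos [456.9 324.5  28.9] yaw 15.1 -> 15.1 w 85.0 F [-0.4 -0.6 -0.6] j7 -0.2
turn share [ 0.0002 -0.0003 -0.0001] rows>= 1
shift BEFORE turn [-0.003  0.001  0.029]
shift AFTER turn [-0.003  0.002  0.029] dist 2.9
```

```bash
python3 -m pendant '[[0,0,0,0,0,0],[0,0,0,0,0,0],[0,0,0,0,0,0],[0,0,0,0,0,0],[0,0,0,0,0,0],[0,0,0,0,0,0]]' -1 40;  python3 -m pendant '[[0,0,-0.2,0,0,0],[0,0,-0.2,0,0,0],[0,0,-0.2,0,0,0],[0,0,-0.15,0,0,0],[0,0,0,0,0,0]]' ; python3 plan.py 617.9 246.8 100 -2.5; python3 - <<'E'
from meas import *
c=cam("scene");crop(c,260,60,440,200,4,"g4")
E
```

```text
t: 7.75
eef_pos: [456.6, 324.4, 28.5]
orientation: [-0.0, 0.608, 0.794, 0.001]
contact_force: [-1.6, -0.3, 7.3]
gripper_width: 0.575
t: 8.17
eef_pos: [457.4, 324.7, 105.7]
orientation: [-0.0, 0.608, 0.794, 0.002]
contact_force: [-0.3, 1.0, 0.1]
gripper_width: 0.574
t 8.17 pos [457.4 324.7 105.7] yaw 15.1 -> -2.5 w 48.8 F [-0.3  1.   0.1] j7 -0.22
turn share [ 0.0005 -0.0005  0.0488] rows>= 3
shift BEFORE turn [-1.17   1.347  0.058]
shift AFTER turn [-0.708  1.637  0.057] dist 178.5
```

View pics/g4.png

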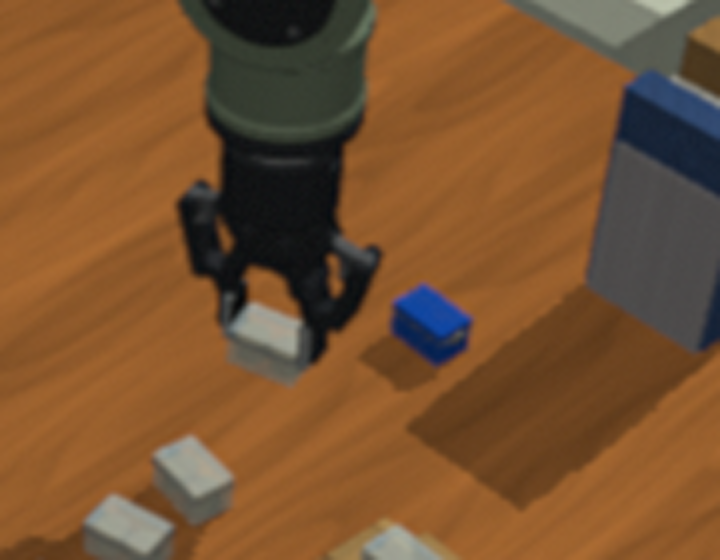

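```bash
python3 -m pendant '[[0,0,0,0,0,0.0163],[0,0,0,0,0,0.0163],[0,0,0,0,0,0.0162],[-0.12,0.274,0.01,0,0,0],[-0.12,0.274,0.01,0,0,0],[-0.12,0.274,0.01,0,0,0],[-0.12,0.274,0.01,0,0,0],[-0.12,0.274,0.01,0,0,0],[-0.12,0.274,0.01,0,0,0],[0,0,0,0,0,0],[0,0,0,0,0,0],[0,0,0,0,0,0]]' ; python3 plan.py 617.9 247.8 43 -2.5
```

```text
t: 9.22
eef_pos: [616.9, 245.4, 95.9]
orientation: [-0.001, 0.722, 0.692, -0.0]
contact_force: [-0.5, -0.0, 0.8]
gripper_width: 0.577
t 9.22 pos [616.9 245.4  95.9] yaw -2.5 -> -2.5 w 49.1 F [-0.5 -0.   0.8] j7 -0.28
turn share [-0.0003 -0.0002  0.0001] rows>= 1
shift BEFORE turn [0.023 0.01  0.529]
shift AFTER turn [0.024 0.009 0.529] dist 52.9
```

```bash
python3 -m pendant '[[0.015,0,0.17,0,0,0],[0,0,0.17,0,0,0],[0,0,0.12,0,0,0],[0,0,0.05,0,0,0],[0,0,0.02,0,0,0],[0,0,0,0,0,0],[0,0,0,0,0,0]]' ; python3 plan.py 617.9 247.8 43 -2.5
```

```text
t: 9.8
eef_pos: [618.0, 246.9, 44.5]
orientation: [-0.0, 0.722, 0.692, 0.001]
contact_force: [1.0, 0.3, -1.5]
gripper_width: 0.57
t 9.8 pos [618.  246.9  44.5] yaw -2.5 -> -2.5 w 48.5 F [ 1.   0.3 -1.5] j7 -0.27
turn share [ 0.0001 -0.0003  0.0001] rows>= 1
shift BEFORE turn [ 0.009 -0.001  0.015]
shift AFTER turn [ 0.009 -0.001  0.015] dist 1.8
```

```bash
python3 -m pendant '[[0,0,0,0,0,0],[0,0,0,0,0,0],[0,0,0,0,0,0],[0,0,0,0,0,0],[0,0,-0.1,0,0,0],[0,0,-0.25,0,0,0],[0,0,-0.25,0,0,0],[0,0,0,0,0,0]]' 1; python3 plan.py 457.8 254.2 100 -8.4; python3 - <<'E'
from meas import *
c=cam("top");crop(c,100,160,320,320,3.6,"t6")
c=cam("scene");crop(c,220,120,400,280,3.7,"s6")
E
```

```text
t: 10.47
eef_pos: [619.6, 247.1, 109.1]
orientation: [0.001, 0.722, 0.692, 0.003]
contact_force: [0.7, 0.3, 0.6]
gripper_width: 1.001
t 10.47 pos [619.6 247.1 109.1] yaw -2.5 -> -8.4 w 85.1 F [0.7 0.3 0.6] j7 -0.28
turn share [ 0.0009 -0.0007  0.0164] rows>= 1
shift BEFORE turn [ 1.00e-03 -1.62e+00  8.20e-02]
shift AFTER turn [-0.166 -1.611  0.091] dist 162.2
```

View pics/t6.png

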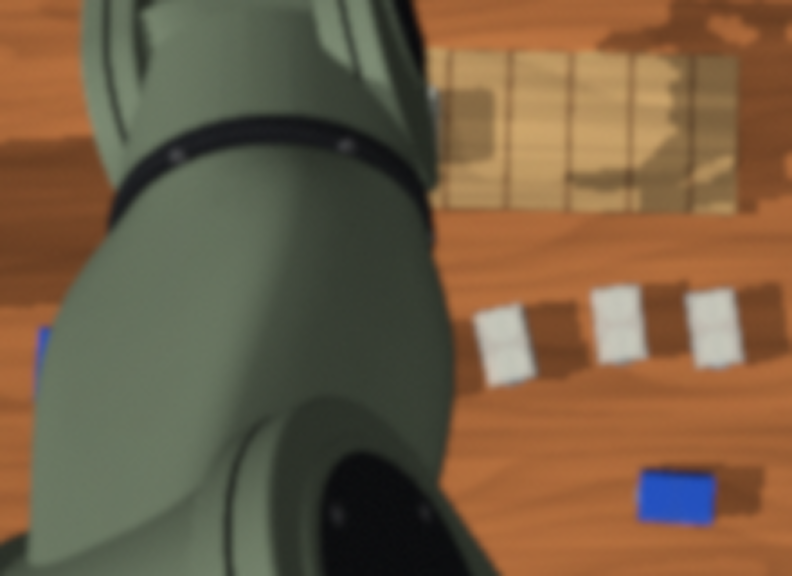

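View pics/s6.png

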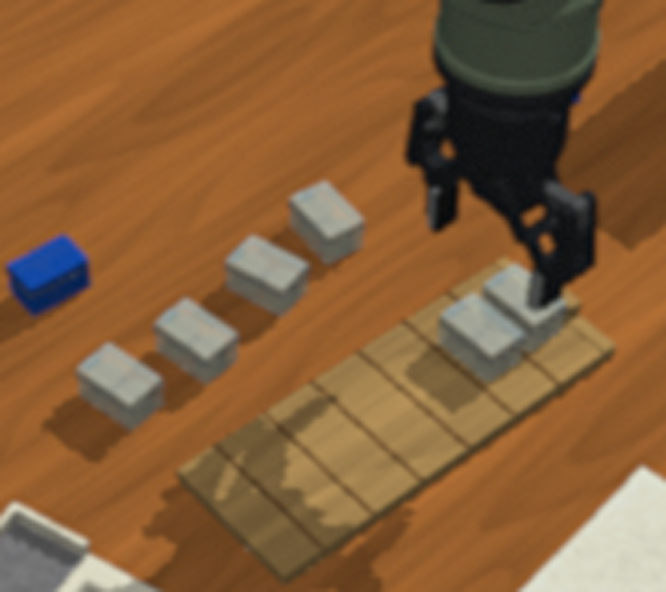

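```bash
python3 - <<'E'
from h import *
c=cam("scene")
S=lambda u,v,z:ray(c,u/3.7+220-.5,v/3.7+120-.5,z)[:2].round(1)
print("lines",[S(*p,14) for p in [(405,322),(514,415),(360,352),(469,446),(221,448),(320,550)]])
print("line mid 1/2", )
print("box1 bottom -y edge",S(447,352,14),S(490,380,14),"top",S(440,328,44),S(490,355,44),S(527,330,44))
print("step corners",S(181,475,14),S(287,580,14),S(611,348,14),S(503,260,14))
E
```

```text
lines [array([564.6, 225.7]), array([672.1, 220.4]), array([563.2, 183.8]), array([670. , 179.6]), array([560.9,  58.9]), array([664.1,  50.7])]
line mid 1/2
box1 bottom -y edge [603.4 227.3] [640.4 230.7] top [602.2 219.2] [641.2 226.4] [642.8 260.6]
step corners [559.9  25. ] [666.7  20. ] [676.7 312. ] [570.2 318.3]
```

```bash
python3 -m pendant '[[0,-0.324,0.01,0,0,0],[0,-0.324,0.01,0,0,0],[0,-0.324,0.01,0,0,0],[0,-0.324,0.01,0,0,0],[0,-0.324,0.01,0,0,0],[0,0,0,0,0,0.0164],[0,0,0,0,0,0],[0,0,0,0,0,0],[0,0,0,0,0,0]]' ; python3 plan.py 457.8 254.2 28 -8.4
```

```text
t: 11.37
eef_pos: [456.5, 253.4, 98.6]
orientation: [-0.0, 0.756, 0.654, 0.0]
contact_force: [-0.6, 0.2, 0.1]
gripper_width: 0.997
t 11.37 pos [456.5 253.4  98.6] yaw -8.2 -> -8.4 w 84.7 F [-0.6  0.2  0.1] j7 -0.37
turn share [-0.     -0.0002  0.0004] rows>= 1
shift BEFORE turn [0.008 0.012 0.706]
shift AFTER turn [0.009 0.011 0.706] dist 70.6
```

```bash
python3 -m pendant '[[0,0.01,0.2,0,0,0],[0,0,0.2,0,0,0],[0,0,0.18,0,0,0],[0,0,0.12,0,0,0],[0,0,0,0,0,0],[0,0,0,0,0,0],[0,0,0,0,0,0]]'; python3 -m pendant '[[0,0,0,0,0,0],[0,0,0,0,0,0],[0,0,0,0,0,0],[0,0,0,0,0,0],[0,0,0,0,0,0],[0,0,0,0,0,0]]' -1 40;  python3 -m pendant '[[0,0,-0.2,0,0,0],[0,0,-0.2,0,0,0],[0,0,-0.2,0,0,0],[0,0,-0.15,0,0,0],[0,0,0,0,0,0],[0,0,0,0,0,0]]' ; python3 plan.py 616.1 205.9 100 -2.5; python3 - <<'E'
from meas import *
c=cam("top");crop(c,100,160,320,320,3.6,"t7")
E
```

```text
t: 11.95
eef_pos: [457.4, 253.6, 29.6]
orientation: [-0.001, 0.757, 0.654, 0.001]
contact_force: [0.4, 0.0, 0.6]
gripper_width: 0.997
t: 12.45
eef_pos: [457.1, 253.7, 29.5]
orientation: [-0.001, 0.757, 0.654, 0.001]
contact_force: [-1.6, 0.1, 9.8]
gripper_width: 0.576
t: 12.95
eef_pos: [457.1, 253.7, 104.4]
orientation: [-0.001, 0.757, 0.654, 0.001]
contact_force: [-1.1, -0.1, -1.0]
gripper_width: 0.571
t 12.95 pos [457.1 253.7 104.4] yaw -8.4 -> -2.5 w 48.5 F [-1.1 -0.1 -1. ] j7 -0.37
turn share [ 0.0001 -0.0004 -0.0163] rows>= 1
shift BEFORE turn [-0.242  1.643  0.044]
shift AFTER turn [-0.409  1.61   0.044] dist 166.1
```

View pics/t7.png

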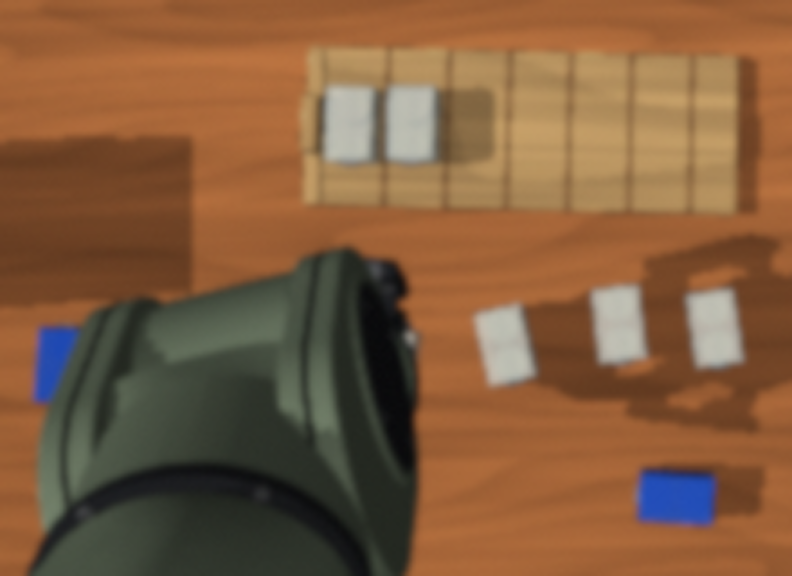

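```bash
python3 - <<'E'
from meas import *
c=cam("top");boxes(c,44)
E
```

```text
px 240.0 255.8 xy 468.3 186.0 size 48.1 29.4 long axis deg from x 12.1 area 233
px 298.4 251.2 xy 476.1 46.8 size 48.1 29.6 long axis deg from x 7.1 area 231
px 271.7 250.0 xy 480.4 110.3 size 48.6 29.6 long axis deg from x 5.1 area 233
px 5.7 224.4 xy 555.7 743.0 size 120.3 16.9 long axis deg from x 0.6 area 327
px 213.9 194.2 xy 617.0 246.5 size 49.6 30.7 long axis deg from x -1.2 area 247
px 196.7 194.3 xy 617.8 287.6 size 50.7 30.5 long axis deg from x -2.0 area 249
```

```bash
python3 -m pendant '[[0,0,0,0,0,-0.0163],[-0.068,0.27,0.005,0,0,0],[-0.068,0.27,0.005,0,0,0],[-0.068,0.27,0.005,0,0,0],[-0.068,0.27,0.005,0,0,0],[-0.068,0.27,0.005,0,0,0],[-0.068,0.27,0.005,0,0,0],[0,0,0,0,0,0],[0,0,0,0,0,0],[0,0,0,0,0,0]]' ; python3 plan.py 617.1 205.9 44.5 -2.5
```

```text
t: 13.88
eef_pos: [616.1, 205.7, 99.8]
orientation: [-0.001, 0.722, 0.691, -0.0]
contact_force: [-0.0, 0.8, -0.2]
gripper_width: 0.578
t 13.88 pos [616.1 205.7  99.8] yaw -2.5 -> -2.5 w 49.2 F [-0.   0.8 -0.2] j7 -0.22
turn share [-0.0003 -0.0002 -0.    ] rows>= 1
shift BEFORE turn [0.002 0.011 0.553]
shift AFTER turn [0.002 0.01  0.553] dist 55.3
```

```bash
python3 -m pendant '[[0,0.01,0.17,0,0,0],[0,0,0.17,0,0,0],[0,0,0.12,0,0,0],[0,0,0.06,0,0,0],[0,0,0.03,0,0,0],[0,0,0,0,0,0],[0,0,0,0,0,0]]' ;python3 plan.py 617.1 205.9 43.5 -2.5; python3 -m pendant '[[0,0,0,0,0,0],[0,0,0,0,0,0],[0,0,0,0,0,0],[0,0,0,0,0,0],[0,0,-0.1,0,0,0],[0,0,-0.25,0,0,0],[0,0,-0.25,0,0,0],[0,0,0,0,0,0]]' 1; python3 plan.py 467.7 187 100 11.5
```

```text
t: 14.47
eef_pos: [618.1, 205.8, 46.4]
orientation: [-0.0, 0.722, 0.691, 0.001]
contact_force: [-0.3, 0.5, -0.6]
gripper_width: 0.575
t 14.47 pos [618.1 205.8  46.4] yaw -2.5 -> -2.5 w 48.9 F [-0.3  0.5 -0.6] j7 -0.21
turn share [ 0.     -0.0003 -0.    ] rows>= 1
shift BEFORE turn [ 0.001 -0.01   0.029]
shift AFTER turn [ 0.001 -0.01   0.029] dist 3.0
t: 15.13
eef_pos: [619.8, 205.9, 111.0]
orientation: [0.001, 0.722, 0.691, 0.003]
contact_force: [0.7, -0.3, 0.6]
gripper_width: 0.999
t 15.13 pos [619.8 205.9 111. ] yaw -2.5 -> 11.5 w 85.0 F [ 0.7 -0.3  0.6] j7 -0.22
turn share [ 0.001  -0.0004 -0.0389] rows>= 2
shift BEFORE turn [-0.256 -1.512  0.1  ]
shift AFTER turn [ 0.118 -1.528  0.11 ] dist 153.7
```

```bash
python3 -m pendant '[[-0.05,-0.302,0.015,0,0,0],[-0.05,-0.302,0.015,0,0,0],[-0.05,-0.302,0.015,0,0,0],[-0.05,-0.302,0.015,0,0,0],[-0.05,-0.302,0.015,0,0,0],[0,0,0,0,0,-0.0194],[0,0,0,0,0,-0.0194],[0,0,0,0,0,0],[0,0,0,0,0,0],[0,0,0,0,0,0]]' ; python3 plan.py 467.7 187 27 11.5;python3 - <<'E'
from meas import *
c=cam("scene");crop(c,220,120,400,280,3.7,"s7")
E
```

```text
t: 15.97
eef_pos: [466.3, 187.2, 98.5]
orientation: [-0.0, 0.635, 0.773, 0.001]
contact_force: [0.5, -1.1, -0.1]
gripper_width: 0.999
t 15.97 pos [466.3 187.2  98.5] yaw 11.2 -> 11.5 w 84.9 F [ 0.5 -1.1 -0.1] j7 -0.06
turn share [ 0.0001 -0.0003 -0.0008] rows>= 1
shift BEFORE turn [-0.006  0.013  0.715]
shift AFTER turn [-0.005  0.014  0.715] dist 71.5
```

View pics/s7.png

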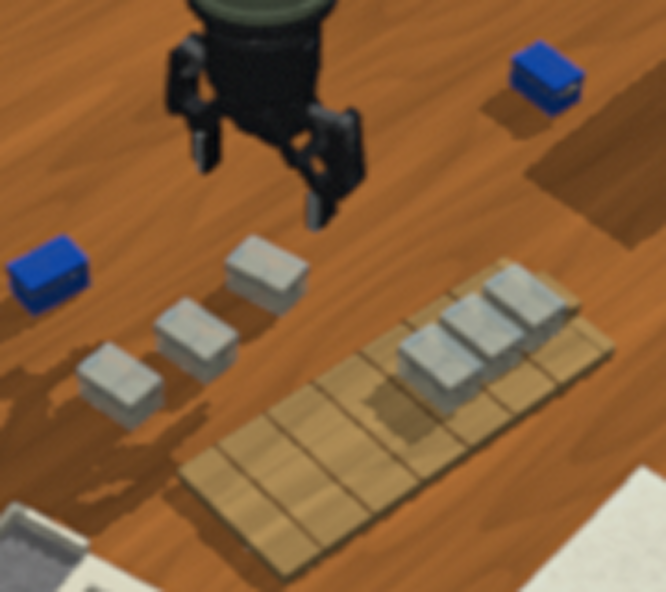

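Three boxes are set in the bays, three are still waiting at their original spots. Continuing.

```bash
python3 -m pendant '[[0,0.01,0.2,0,0,0],[0,0,0.2,0,0,0],[0,0,0.18,0,0,0],[0,0,0.12,0,0,0],[0,0,0,0,0,0],[0,0,0,0,0,0],[0,0,0,0,0,0]]'; python3 -m pendant '[[0,0,0,0,0,0],[0,0,0,0,0,0],[0,0,0,0,0,0],[0,0,0,0,0,0],[0,0,0,0,0,0],[0,0,0,0,0,0]]' -1 40;  python3 -m pendant '[[0,0,-0.2,0,0,0],[0,0,-0.2,0,0,0],[0,0,-0.2,0,0,0],[0,0,-0.15,0,0,0],[0,0,0,0,0,0],[0,0,0,0,0,0]]' ; python3 plan.py 615.3 163.9 100 -2.5
```

```text
t: 16.6
eef_pos: [467.3, 187.6, 29.1]
orientation: [-0.0, 0.633, 0.774, 0.001]
contact_force: [0.3, 0.9, 0.4]
gripper_width: 0.997
t: 17.1
eef_pos: [467.2, 187.6, 28.9]
orientation: [-0.0, 0.633, 0.774, 0.001]
contact_force: [-1.1, -0.8, 10.9]
gripper_width: 0.576
t: 17.6
eef_pos: [467.2, 187.6, 103.8]
orientation: [-0.0, 0.633, 0.774, 0.001]
contact_force: [-0.9, 0.2, -0.8]
gripper_width: 0.573
t 17.6 pos [467.2 187.6 103.8] yaw 11.5 -> -2.5 w 48.7 F [-0.9  0.2 -0.8] j7 -0.05
turn share [ 0.0002 -0.0003  0.0388] rows>= 2
shift BEFORE turn [-0.526  1.404  0.039]
shift AFTER turn [-0.172  1.49   0.038] dist 150.0
```

```bash
python3 -m pendant '[[0,0,0,0,0,0.0194],[0,0,0,0,0,0.0194],[-0.029,0.248,0.005,0,0,0],[-0.029,0.248,0.005,0,0,0],[-0.029,0.248,0.005,0,0,0],[-0.029,0.248,0.005,0,0,0],[-0.029,0.248,0.005,0,0,0],[-0.029,0.248,0.005,0,0,0],[0,0,0,0,0,0],[0,0,0,0,0,0],[0,0,0,0,0,0]]' ; python3 plan.py 615.3 163.9 43.5 -2.5
```

```text
t: 18.52
eef_pos: [614.0, 163.6, 99.2]
orientation: [-0.001, 0.722, 0.691, -0.0]
contact_force: [0.3, -0.8, -0.4]
gripper_width: 0.574
t 18.52 pos [614.  163.6  99.2] yaw -2.5 -> -2.5 w 48.8 F [ 0.3 -0.8 -0.4] j7 -0.16
turn share [-0.0003 -0.0002 -0.    ] rows>= 1
shift BEFORE turn [0.003 0.014 0.557]
shift AFTER turn [0.004 0.013 0.557] dist 55.7
```

```bash
python3 -m pendant '[[0,0.005,0.18,0,0,0],[0,0,0.17,0,0,0],[0,0,0.12,0,0,0],[0,0,0.06,0,0,0],[0,0,0.045,0,0,0],[0,0,0,0,0,0],[0,0,0,0,0,0]]' ;python3 plan.py 615.3 163.9 43.5 -2.5; python3 -m pendant '[[0,0,0,0,0,0],[0,0,0,0,0,0],[0,0,0,0,0,0],[0,0,0,0,0,0],[0,0,-0.1,0,0,0],[0,0,-0.25,0,0,0],[0,0,-0.25,0,0,0],[0,0,0,0,0,0]]' 1; python3 plan.py 480.2 110.3 100 5.2
```

```text
t: 19.1
eef_pos: [615.4, 163.7, 43.2]
orientation: [-0.001, 0.722, 0.691, 0.001]
contact_force: [-0.5, 0.2, -1.0]
gripper_width: 0.579
t 19.1 pos [615.4 163.7  43.2] yaw -2.5 -> -2.5 w 49.2 F [-0.5  0.2 -1. ] j7 -0.15
turn share [ 0.     -0.0003 -0.    ] rows>= 1
shift BEFORE turn [ 0.002 -0.001 -0.003]
shift AFTER turn [ 0.002 -0.001 -0.003] dist 0.4
t: 19.77
eef_pos: [617.2, 163.7, 107.8]
orientation: [0.001, 0.722, 0.691, 0.003]
contact_force: [0.9, 0.7, 0.4]
gripper_width: 0.999
t 19.77 pos [617.2 163.7 107.8] yaw -2.5 -> 5.2 w 84.9 F [0.9 0.7 0.4] j7 -0.16
turn share [ 0.0009 -0.0004 -0.0215] rows>= 2
shift BEFORE turn [-0.594 -1.346  0.068]
shift AFTER turn [-0.407 -1.413  0.078] dist 147.2
```

```bash
python3 -m pendant '[[-0.119,-0.269,0.01,0,0,0],[-0.119,-0.269,0.01,0,0,0],[-0.119,-0.269,0.01,0,0,0],[-0.119,-0.269,0.01,0,0,0],[-0.119,-0.269,0.01,0,0,0],[0,0,0,0,0,-0.0108],[0,0,0,0,0,-0.0108],[0,0,0,0,0,0],[0,0,0,0,0,0],[0,0,0,0,0,0]]' ; python3 plan.py 480.2 110.3 27 5.2;python3 - <<'E'
from meas import *
c=cam("scene");crop(c,220,120,400,280,3.7,"s8")
E
```

```text
t: 20.6
eef_pos: [478.6, 110.0, 97.9]
orientation: [-0.0, 0.675, 0.738, 0.001]
contact_force: [-0.4, 0.1, 0.7]
gripper_width: 1.002
t 20.6 pos [478.6 110.   97.9] yaw 5.1 -> 5.2 w 85.2 F [-0.4  0.1  0.7] j7 0.01
turn share [ 0.0001 -0.0003 -0.0002] rows>= 1
shift BEFORE turn [0.    0.016 0.709]
shift AFTER turn [0.002 0.016 0.709] dist 70.9
```

View pics/s8.png

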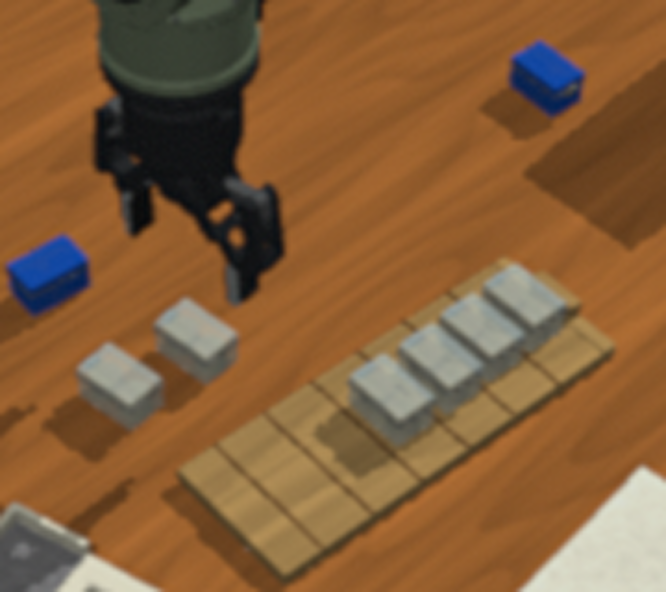

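```bash
python3 -m pendant '[[0,0.01,0.2,0,0,0],[0,0,0.2,0,0,0],[0,0,0.18,0,0,0],[0,0,0.12,0,0,0],[0,0,0,0,0,0],[0,0,0,0,0,0],[0,0,0,0,0,0]]'; python3 -m pendant '[[0,0,0,0,0,0],[0,0,0,0,0,0],[0,0,0,0,0,0],[0,0,0,0,0,0],[0,0,0,0,0,0],[0,0,0,0,0,0]]' -1 40;  python3 -m pendant '[[0,0,-0.2,0,0,0],[0,0,-0.2,0,0,0],[0,0,-0.2,0,0,0],[0,0,-0.15,0,0,0],[0,0,0,0,0,0],[0,0,0,0,0,0]]' ; python3 plan.py 613.5 121.4 100 -2.5;python3 - <<'E'
from meas import *
c=cam("top");boxes(c,44)
E
```

```text
t: 21.23
eef_pos: [479.6, 110.2, 28.4]
orientation: [-0.0, 0.674, 0.739, 0.001]
contact_force: [-1.3, -0.4, 1.0]
gripper_width: 1.002
t: 21.73
eef_pos: [479.6, 110.2, 28.3]
orientation: [-0.0, 0.674, 0.739, 0.001]
contact_force: [-1.0, 0.3, 11.0]
gripper_width: 0.576
t: 22.23
eef_pos: [479.7, 110.2, 103.2]
orientation: [-0.0, 0.674, 0.739, 0.001]
contact_force: [0.6, -0.5, -0.8]
gripper_width: 0.575
t 22.23 pos [479.7 110.2 103.2] yaw 5.3 -> -2.5 w 48.9 F [ 0.6 -0.5 -0.8] j7 0.01
turn share [ 0.0002 -0.0003  0.0216] rows>= 2
shift BEFORE turn [-0.011  1.343  0.034]
shift AFTER turn [0.171 1.332 0.032] dist 134.3
px 5.8 224.4 xy 555.7 742.9 size 120.3 16.7 long axis deg from x 0.6 area 324
px 248.4 194.5 xy 614.6 163.5 size 49.2 30.2 long axis deg from x -3.3 area 242
px 213.9 194.2 xy 617.0 246.4 size 49.6 30.5 long axis deg from x -1.2 area 246
px 196.7 194.4 xy 617.5 287.6 size 50.2 30.4 long axis deg from x -2.1 area 247
px 230.6 193.7 xy 617.4 206.2 size 49.7 30.2 long axis deg from x -1.8 area 241
```

All four are within about 2 mm of their bay centres. On to bay 4.

```bash
python3 -m pendant '[[0,0,0,0,0,0.0108],[0,0,0,0,0,0.0108],[0.034,0.266,0.005,0,0,0],[0.034,0.266,0.005,0,0,0],[0.034,0.266,0.005,0,0,0],[0.034,0.266,0.005,0,0,0],[0.034,0.266,0.005,0,0,0],[0,0,0,0,0,0],[0,0,0,0,0,0],[0,0,0,0,0,0]]' ; python3 plan.py 613.5 121.4 42.8 -2.5
```

```text
t: 23.12
eef_pos: [612.1, 121.0, 99.1]
orientation: [-0.001, 0.723, 0.691, -0.0]
contact_force: [0.0, 0.3, -0.3]
gripper_width: 0.575
t 23.12 pos [612.1 121.   99.1] yaw -2.5 -> -2.5 w 48.9 F [ 0.   0.3 -0.3] j7 -0.1
turn share [-0.0004 -0.0002 -0.0001] rows>= 1
shift BEFORE turn [0.004 0.016 0.563]
shift AFTER turn [0.005 0.014 0.563] dist 56.3
```

```bash
python3 -m pendant '[[0,0.005,0.18,0,0,0],[0,0,0.17,0,0,0],[0,0,0.12,0,0,0],[0,0,0.06,0,0,0],[0,0,0.045,0,0,0],[0,0,0,0,0,0],[0,0,0,0,0,0]]' ;python3 plan.py 613.5 121.4 42.8 -2.5; python3 -m pendant '[[0,0,0,0,0,0],[0,0,0,0,0,0],[0,0,0,0,0,0],[0,0,0,0,0,0],[0,0,-0.1,0,0,0],[0,0,-0.25,0,0,0],[0,0,-0.25,0,0,0],[0,0,0,0,0,0]]' 1; python3 plan.py 475.6 46.4 100 7
```

```text
t: 23.7
eef_pos: [613.5, 121.2, 43.0]
orientation: [-0.001, 0.722, 0.691, 0.001]
contact_force: [0.6, 0.1, -0.4]
gripper_width: 0.577
t 23.7 pos [613.5 121.2  43. ] yaw -2.5 -> -2.5 w 49.0 F [ 0.6  0.1 -0.4] j7 -0.09
turn share [ 0.     -0.0002 -0.    ] rows>= 1
shift BEFORE turn [ 0.002 -0.001  0.002]
shift AFTER turn [ 0.002 -0.001  0.002] dist 0.3
t: 24.37
eef_pos: [615.3, 121.2, 107.6]
orientation: [0.001, 0.723, 0.691, 0.003]
contact_force: [1.3, 0.5, 0.9]
gripper_width: 0.998
t 24.37 pos [615.3 121.2 107.6] yaw -2.5 -> 7.0 w 84.8 F [1.3 0.5 0.9] j7 -0.1
turn share [ 0.0009 -0.0004 -0.0265] rows>= 2
shift BEFORE turn [-0.809 -1.363  0.067]
shift AFTER turn [-0.572 -1.478  0.076] dist 158.7
```

```bash
python3 -m pendant '[[-0.162,-0.271,0.01,0,0,0],[-0.162,-0.271,0.01,0,0,0],[-0.162,-0.271,0.01,0,0,0],[-0.162,-0.271,0.01,0,0,0],[-0.162,-0.271,0.01,0,0,0],[0,0,0,0,0,-0.0132],[0,0,0,0,0,-0.0132],[0,0,0,0,0,0],[0,0,0,0,0,0],[0,0,0,0,0,0]]' ; python3 plan.py 475.6 46.4 27 7;python3 - <<'E'
from meas import *
c=cam("scene");crop(c,220,120,400,280,3.7,"s9")
E
```

```text
t: 25.2
eef_pos: [474.8, 46.3, 97.8]
orientation: [-0.0, 0.664, 0.748, 0.001]
contact_force: [-0.4, -0.5, 0.5]
gripper_width: 1.0
t 25.2 pos [474.8  46.3  97.8] yaw 6.8 -> 7.0 w 85.0 F [-0.4 -0.5  0.5] j7 0.13
turn share [ 0.0001 -0.0002 -0.0005] rows>= 1
shift BEFORE turn [-0.001  0.007  0.708]
shift AFTER turn [0.    0.008 0.708] dist 70.8
```

View pics/s9.png

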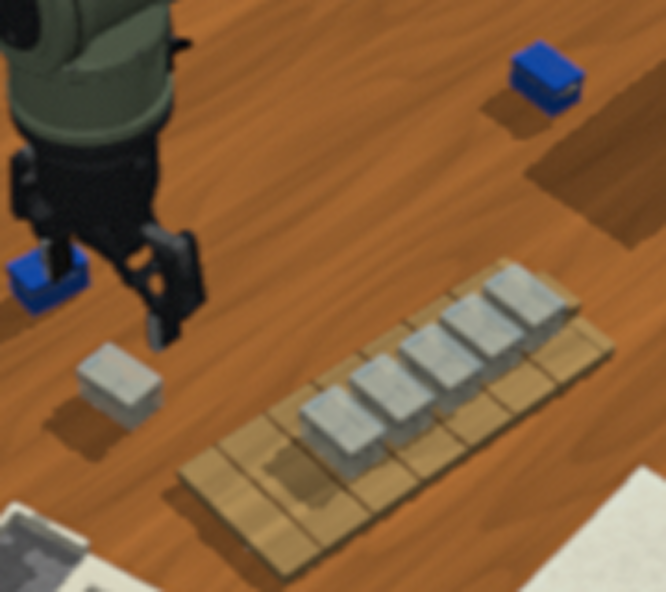

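```bash
python3 -m pendant '[[0,0.005,0.2,0,0,0],[0,0,0.2,0,0,0],[0,0,0.18,0,0,0],[0,0,0.12,0,0,0],[0,0,0,0,0,0],[0,0,0,0,0,0],[0,0,0,0,0,0]]'; python3 -m pendant '[[0,0,0,0,0,0],[0,0,0,0,0,0],[0,0,0,0,0,0],[0,0,0,0,0,0],[0,0,0,0,0,0],[0,0,0,0,0,0]]' -1 40;  python3 -m pendant '[[0,0,-0.2,0,0,0],[0,0,-0.2,0,0,0],[0,0,-0.2,0,0,0],[0,0,-0.15,0,0,0],[0,0,0,0,0,0],[0,0,0,0,0,0]]' ; python3 plan.py 611.7 79.4 100 -2.5
```

```text
t: 25.83
eef_pos: [475.3, 46.4, 28.3]
orientation: [-0.0, 0.663, 0.749, 0.001]
contact_force: [1.2, -0.5, 0.2]
gripper_width: 0.998
t: 26.33
eef_pos: [475.3, 46.4, 28.2]
orientation: [-0.0, 0.663, 0.749, 0.001]
contact_force: [-0.9, 0.5, 11.9]
gripper_width: 0.578
t: 26.83
eef_pos: [475.4, 46.3, 103.1]
orientation: [-0.0, 0.663, 0.749, 0.001]
contact_force: [0.6, -1.3, -1.9]
gripper_width: 0.578
t 26.83 pos [475.4  46.3 103.1] yaw 7.0 -> -2.5 w 49.2 F [ 0.6 -1.3 -1.9] j7 0.13
turn share [ 0.0002 -0.0003  0.0264] rows>= 2
shift BEFORE turn [0.162 1.393 0.033]
shift AFTER turn [0.39  1.348 0.031] dist 140.3
```

```bash
python3 -m pendant '[[0,0,0,0,0,0.0132],[0,0,0,0,0,0.0132],[0.078,0.27,0.005,0,0,0],[0.078,0.27,0.005,0,0,0],[0.078,0.27,0.005,0,0,0],[0.078,0.27,0.005,0,0,0],[0.078,0.27,0.005,0,0,0],[0,0,0,0,0,0],[0,0,0,0,0,0],[0,0,0,0,0,0]]' ; python3 plan.py 611.7 79.4 42.8 -2.5
```

```text
t: 27.67
eef_pos: [610.8, 79.0, 99.1]
orientation: [-0.001, 0.723, 0.691, -0.0]
contact_force: [-0.5, 1.3, 0.0]
gripper_width: 0.575
t 27.67 pos [610.8  79.   99.1] yaw -2.5 -> -2.5 w 48.9 F [-0.5  1.3  0. ] j7 -0.03
turn share [-0.0003 -0.0002 -0.0001] rows>= 1
shift BEFORE turn [0.004 0.01  0.563]
shift AFTER turn [0.005 0.009 0.563] dist 56.3
```

Next, after release: the shaft, jaws at 34.7°.

```bash
python3 -m pendant '[[0,0.005,0.18,0,0,0],[0,0,0.17,0,0,0],[0,0,0.12,0,0,0],[0,0,0.06,0,0,0],[0,0,0.045,0,0,0],[0,0,0,0,0,0],[0,0,0,0,0,0]]' ;python3 plan.py 611.7 79.4 42.8 -2.5; python3 -m pendant '[[0,0,0,0,0,0],[0,0,0,0,0,0],[0,0,0,0,0,0],[0,0,0,0,0,0],[0,0,-0.1,0,0,0],[0,0,-0.25,0,0,0],[0,0,-0.35,0,0,0],[0,0,-0.35,0,0,0],[0,0,-0.2,0,0,0],[0,0,0,0,0,0]]' 1; python3 plan.py 467.5 -305 170 34.7
```

```text
t: 28.25
eef_pos: [612.2, 79.3, 43.0]
orientation: [-0.0, 0.723, 0.691, 0.001]
contact_force: [-0.1, -0.2, -0.6]
gripper_width: 0.57
t 28.25 pos [612.2  79.3  43. ] yaw -2.5 -> -2.5 w 48.4 F [-0.1 -0.2 -0.6] j7 -0.02
turn share [ 0.     -0.0003 -0.0001] rows>= 1
shift BEFORE turn [ 0.001 -0.005  0.002]
shift AFTER turn [ 0.001 -0.005  0.002] dist 0.6
t: 29.08
eef_pos: [613.7, 79.2, 172.8]
orientation: [0.001, 0.722, 0.691, 0.003]
contact_force: [0.2, 0.7, 0.9]
gripper_width: 1.001
t 29.08 pos [613.7  79.2 172.8] yaw -2.5 -> 34.7 w 85.1 F [0.2 0.7 0.9] j7 -0.05
turn share [ 1.100e-03 -1.000e-04 -1.034e-01] rows>= 6
shift BEFORE turn [-3.902 -1.291  0.01 ]
shift AFTER turn [-2.326 -3.389  0.028] dist 411.0
```

```bash
python3 -m pendant '[[-0.3,-0.099,0,0,0,0],[-0.3,-0.099,0,0,0,0],[-0.3,-0.099,0,0,0,0],[-0.3,-0.099,0,0,0,0],[-0.3,-0.099,0,0,0,0],[-0.3,-0.099,0,0,0,0],[-0.3,-0.099,0,0,0,0],[-0.3,-0.099,0,0,0,0],[-0.3,-0.099,0,0,0,0],[-0.3,-0.099,0,0,0,0],[-0.3,-0.099,0,0,0,0],[-0.3,-0.099,0,0,0,0],[-0.3,-0.099,0,0,0,0],[0,0,0,0,0,-0.0172],[0,0,0,0,0,-0.0172],[0,0,0,0,0,-0.0172],[0,0,0,0,0,-0.0172],[0,0,0,0,0,-0.0172],[0,0,0,0,0,-0.0172],[0,0,0,0,0,0]]';python3 -m pendant '[[0,0,0,0,0,0],[0,0,0,0,0,0]]'; python3 plan.py 467.5 -305 80 34.7; python3 - <<'E'
from meas import *
c=cam("scene");crop(c,60,180,260,330,4,"s10"); crop(c,220,120,400,280,3.7,"s11")
c=cam("top");boxes(c,44)
E
```

```text
t: 30.75
eef_pos: [466.2, -305.1, 167.3]
orientation: [-0.0, 0.462, 0.887, 0.001]
contact_force: [0.0, -0.7, -0.0]
gripper_width: 0.999
t: 30.92
eef_pos: [466.4, -304.9, 167.2]
orientation: [-0.0, 0.466, 0.885, 0.001]
contact_force: [-0.5, 0.1, -0.1]
gripper_width: 1.001
t 30.92 pos [ 466.4 -304.9  167.2] yaw 34.4 -> 34.7 w 85.1 F [-0.5  0.1 -0.1] j7 1.02
turn share [ 0.0001 -0.0002 -0.0008] rows>= 1
shift BEFORE turn [-0.009  0.008  0.872]
shift AFTER turn [-0.007  0.008  0.872] dist 87.2
px 5.7 224.1 xy 556.3 743.1 size 116.7 15.0 long axis deg from x 0.7 area 266
px 283.6 194.7 xy 612.1 78.9 size 48.6 29.1 long axis deg from x -2.5 area 229
px 265.9 194.6 xy 613.3 121.6 size 47.8 29.5 long axis deg from x -1.2 area 234
px 248.3 194.5 xy 614.7 163.7 size 47.8 28.9 long axis deg from x -2.2 area 225
px 214.0 194.4 xy 616.6 246.3 size 47.8 28.8 long axis deg from x -1.2 area 224
px 196.7 194.4 xy 617.6 287.8 size 48.5 28.6 long axis deg from x -3.2 area 225
px 230.6 193.6 xy 617.7 206.2 size 47.9 28.7 long axis deg from x -2.0 area 222
```

View pics/s10.png

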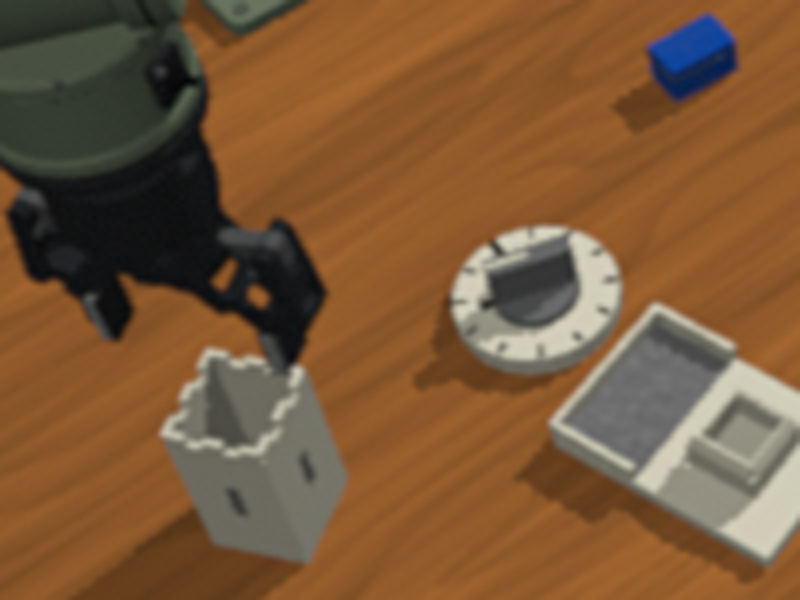

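View pics/s11.png

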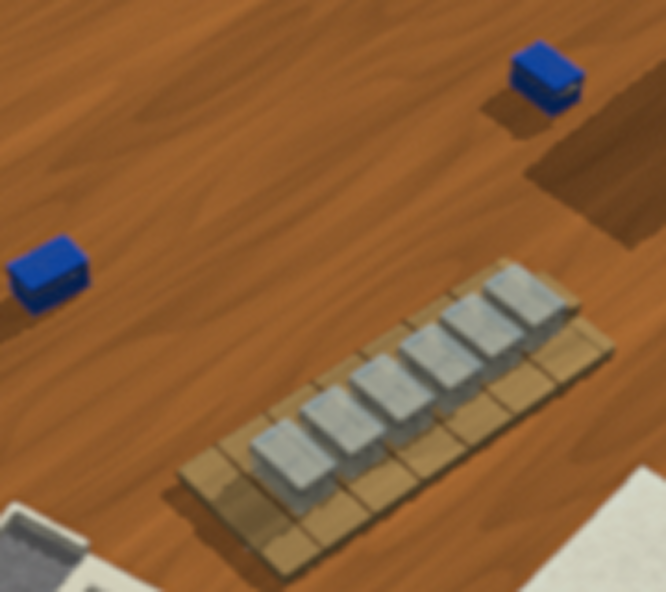

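```bash
python3 -m pendant '[[-0.005,0.01,0.2,0,0,0],[0,0,0.2,0,0,0],[0,0,0.2,0,0,0],[0,0,0.16,0,0,0],[0,0,0.07,0,0,0],[0,0,0,0,0,0],[0,0,0,0,0,0]]' ;python3 plan.py 467.5 -305 82 34.7; python3 -m pendant '[[0,0,0,0,0,0],[0,0,0,0,0,0],[0,0,0,0,0,0],[0,0,0,0,0,0],[0,0,0,0,0,0],[0,0,0,0,0,0]]' -1 60; python3 plan.py 467.5 -305 140 34.7
```

```text
t: 31.6
eef_pos: [467.7, -304.6, 84.5]
orientation: [-0.0, 0.465, 0.885, 0.001]
contact_force: [-0.1, 0.7, 0.2]
gripper_width: 1.002
t 31.6 pos [ 467.7 -304.6   84.5] yaw 34.6 -> 34.7 w 85.2 F [-0.1  0.7  0.2] j7 1.01
turn share [ 0.0001 -0.0002 -0.0003] rows>= 1
shift BEFORE turn [-0.002 -0.004  0.025]
shift AFTER turn [-0.002 -0.004  0.025] dist 2.5
t: 32.1
eef_pos: [467.9, -304.8, 85.1]
orientation: [0.0, 0.465, 0.886, 0.001]
contact_force: [-0.3, 0.8, 9.1]
gripper_width: 0.645
t 32.1 pos [ 467.9 -304.8   85.1] yaw 34.6 -> 34.7 w 54.8 F [-0.3  0.8  9.1] j7 1.01
turn share [ 0.0002 -0.     -0.0002] rows>= 1
shift BEFORE turn [ 0.    -0.004 -0.549]
shift AFTER turn [ 0.    -0.004 -0.549] dist 54.9
```

```bash
python3 -m pendant '[[0,0,-0.15,0,0,0],[0,0,-0.2,0,0,0],[0,0,-0.2,0,0,0],[0,0,-0.15,0,0,0],[0,0,0,0,0,0],[0,0,0,0,0,0],[0,0,0,0,0,0]]' ; python3 plan.py 620.5 -92.7 150 15.3
```

```text
t: 32.68
eef_pos: [467.3, -304.5, 153.6]
orientation: [-0.001, 0.465, 0.886, 0.001]
contact_force: [0.2, -0.2, -0.5]
gripper_width: 0.651
t 32.68 pos [ 467.3 -304.5  153.6] yaw 34.6 -> 15.3 w 55.3 F [ 0.2 -0.2 -0.5] j7 1.02
turn share [ 0.     -0.0003  0.0537] rows>= 3
shift BEFORE turn [0.873 2.464 0.038]
shift AFTER turn [1.639 2.036 0.036] dist 261.4
```

```bash
python3 -m pendant '[[0.087,0.246,0,0,0,0],[0.087,0.246,0,0,0,0],[0.087,0.246,0,0,0,0],[0.087,0.246,0,0,0,0],[0.087,0.246,0,0,0,0],[0.087,0.246,0,0,0,0],[0.087,0.246,0,0,0,0],[0.087,0.246,0,0,0,0],[0.087,0.246,0,0,0,0],[0.087,0.246,0,0,0,0],[0,0,0,0,0,0.0134],[0,0,0,0,0,0.0134],[0,0,0,0,0,0.0134],[0,0,0,0,0,0.0134],[0,0,0,0,0,0],[0,0,0,0,0,0],[0,0,0,0,0,0],[0,0,0,0,0,0]]' ; python3 plan.py 620.5 -92.7 150 15.3; python3 - <<'E'
from meas import *
c=cam("scene");crop(c,190,220,300,325,6,"s12"); c=cam("top");crop(c,310,150,420,250,6,"t12")
E
```

```text
t: 34.18
eef_pos: [620.4, -93.3, 154.0]
orientation: [-0.001, 0.606, 0.796, 0.0]
contact_force: [-0.6, -0.6, -1.4]
gripper_width: 0.647
t 34.18 pos [620.4 -93.3 154. ] yaw 15.5 -> 15.3 w 55.0 F [-0.6 -0.6 -1.4] j7 0.42
turn share [-0.     -0.0003  0.0004] rows>= 1
shift BEFORE turn [0.005 0.002 0.04 ]
shift AFTER turn [0.006 0.002 0.04 ] dist 4.1
```

View pics/s12.png

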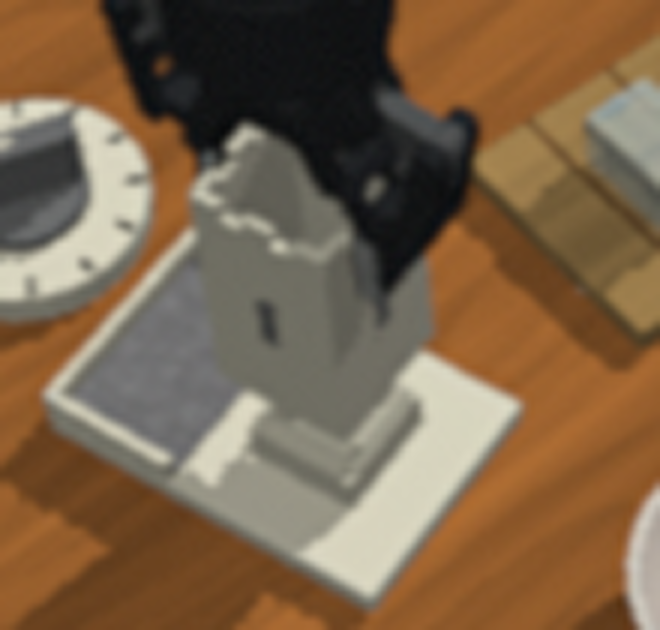

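View pics/t12.png

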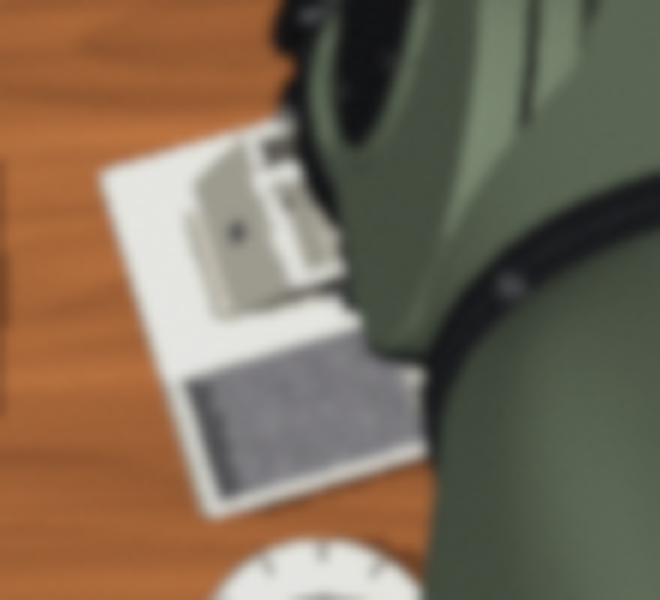

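```bash
python3 - <<'E'
from h import *
c=cam("scene")
S=lambda u,v,z:ray(c,u/6+190-.5,v/6+220-.5,z)[:2]
a,b,f=S(222,375,69),S(435,335,69),S(345,432,69)
print("shaft bottom",a.round(1),b.round(1),f.round(1),"mid",((a+b)/2).round(1),np.hypot(*(a-f)),np.hypot(*(b-f)))
a,b,f=S(255,440,12),S(418,415,12),S(349,499,12)
print("spig foot",a.round(1),b.round(1),f.round(1),"mid",((a+b)/2).round(1),np.hypot(*(a-f)),np.hypot(*(b-f)))
th=np.radians(15.4)
for cx,cy in [(620.5,-92.7)]:
  r=np.array([[np.cos(th),-np.sin(th)],[np.sin(th),np.cos(th)]])
  cs=[np.r_[np.array([cx,cy])+r@np.array(k)*h,z] for h,z in((23,12),(23,30),(19.5,38)) for k in((-1,-1),(1,-1),(1,1),(-1,1))]
  crop(c,190,220,300,325,6,"s13",cs)
E
```

```text
shaft bottom [ 601.5 -128.2] [640.4 -60.2] [ 650.3 -110.8] mid [620.9 -94.2] 51.832249263284055 51.55375985909371
spig foot [ 599.3 -117.8] [632.3 -65.4] [ 643.1 -108. ] mid [615.8 -91.6] 44.90467642287746 43.98932742529988
```

View pics/s13.png

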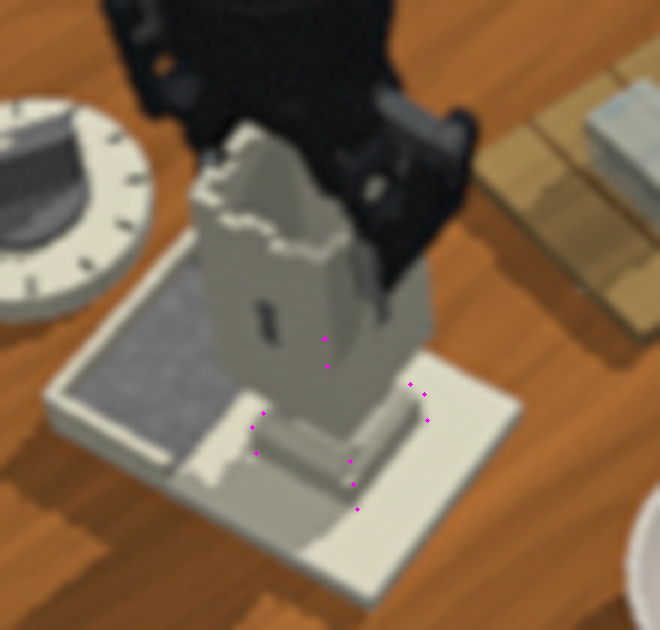

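```bash
python3 - <<'E'
from h import *
c=cam("scene")
th=np.radians(15.5)
r=np.array([[np.cos(th),-np.sin(th)],[np.sin(th),np.cos(th)]])
cs=[np.r_[np.array([620.4,-93.3])+r@np.array(k)*28,z] for z in (69,179) for k in((-1,-1),(1,-1),(1,1),(-1,1))]
# spigot shifted guess
cs+=[np.r_[np.array([616.5,-91.2])+r@np.array(k)*h,z] for h,z in((23,12),(23,30),(19.5,38)) for k in((-1,-1),(1,-1),(1,1))]
pl=[np.r_[np.array([616.5,-91.2])+r@np.array(k),12] for k in((50,50),(50,-50))]
crop(c,190,200,300,325,4.8*1,"s14",cs+pl)
crop(c,190,240,270,320,8,"s15",cs+pl)
E
```

```text
(no output)
```

View pics/s15.png

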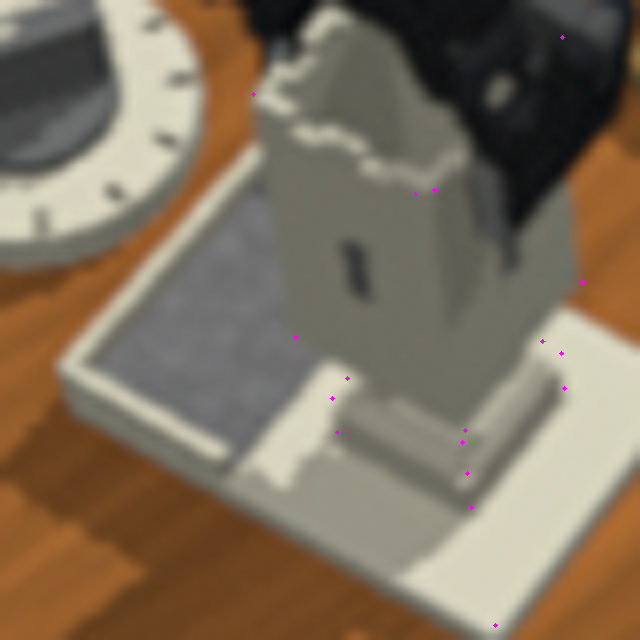

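View pics/s14.png

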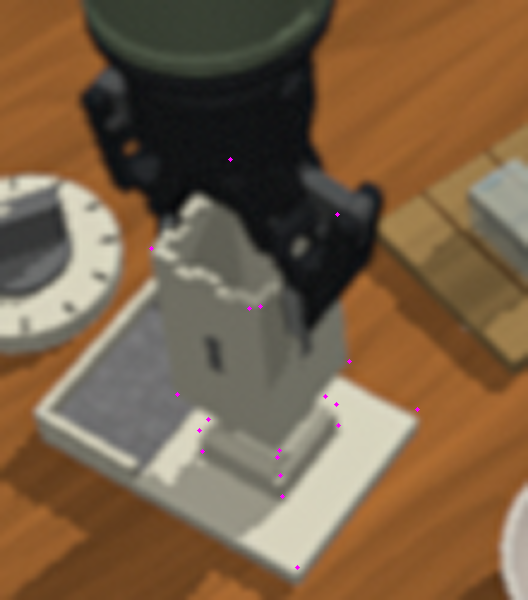

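```bash
python3 - <<'E'
from h import *
t=cam("top"); s=cam("scene")
T=lambda u,v,z:ray(t,u/8+325-.5,v/8+165-.5,z)[:2]
S=lambda u,v,z:ray(s,u/8+190-.5,v/8+250-.5,z)[:2]
ax=np.array([np.cos(np.radians(15.4)),np.sin(np.radians(15.4))]); ay=np.array([-ax[1],ax[0]])
P=lambda p:np.array([p@ax,p@ay]).round(1)
print("T +x corners",P(T(12,108,12)),P(T(322,18,12)),"trayfloor edge",P(T(125,385,12)),P(T(400,305,12)),"wall end",P(T(425,297,24)),P(T(105,385,24)),"-x",P(T(480,478,24)),P(T(165,572,24)))
print("S +x",P(S(695,300,12)),P(S(497,568,12)),"floor edge",P(S(238,378,12)),P(S(410,185,12)),"wall end top",P(S(432,135,24)),P(S(230,378,24)),"-x",P(S(60,288,24)),P(S(272,45,24)))
print("S foot",P(S(335,372,12)),P(S(468,428,12)),P(S(562,322,12)),"rim",P(S(345,322,38)),P(S(465,375,38)),P(S(557,285,38)),P(S(440,228,38)))
print("T foot bottom",P(T(175,303,12)),P(T(128,165,12)),"rim",P(T(142,168,38)),P(T(262,130,38)),P(T(305,240,38)),P(T(182,285,38)))
E
```

```text
T +x corners [ 623.5 -202.2] [ 622.9 -303.5] trayfloor edge [ 530.6 -210.2] [ 529.9 -299.6] wall end [ 529.8 -304.4] [ 532.1 -202.2] -x [ 471.9 -303.7] [ 472.2 -202.8]
S +x [ 622.9 -206.5] [ 624.5 -307.1] floor edge [ 528.3 -296.2] [ 531.  -217.3] wall end top [ 531.9 -205.9] [ 532.  -302.7] -x [ 473.3 -304.5] [ 473.  -204.5]
S foot [ 550.2 -280.2] [ 592.4 -275.2] [ 595.  -232.6] rim [ 554.7 -277.6] [ 592.7 -274. ] [ 597.5 -236.5] [ 558.9 -238.2]
T foot bottom [ 550.6 -232.7] [ 596.  -231.5] rim [ 591.5 -230.2] [ 592.1 -268.5] [ 556.4 -270.9] [ 554.  -231.1]
```

```bash
python3 -m pendant '[[0,0,0.13,0,0,0],[0,0,0.1,0,0,0],[0,0,0.04,0,0,0],[0,0,0,0,0,0],[0,0,0,0,0,0],[0,0,0,0,0,0]]' ; python3 plan.py 620.2 -92.8 114 15.4; python3 - <<'E'
from meas import *
c=cam("scene");crop(c,190,240,270,320,8,"s16")
E
```

```text
t: 34.98
eef_pos: [620.7, -93.3, 127.7]
orientation: [-0.0, 0.606, 0.795, 0.001]
contact_force: [-0.2, 0.7, -2.2]
gripper_width: 0.651
t 34.98 pos [620.7 -93.3 127.7] yaw 15.3 -> 15.4 w 55.3 F [-0.2  0.7 -2.2] j7 0.42
turn share [ 0.0001 -0.0002 -0.0002] rows>= 1
shift BEFORE turn [ 0.006 -0.004  0.137]
shift AFTER turn [ 0.006 -0.004  0.137] dist 13.8
```

View pics/s16.png

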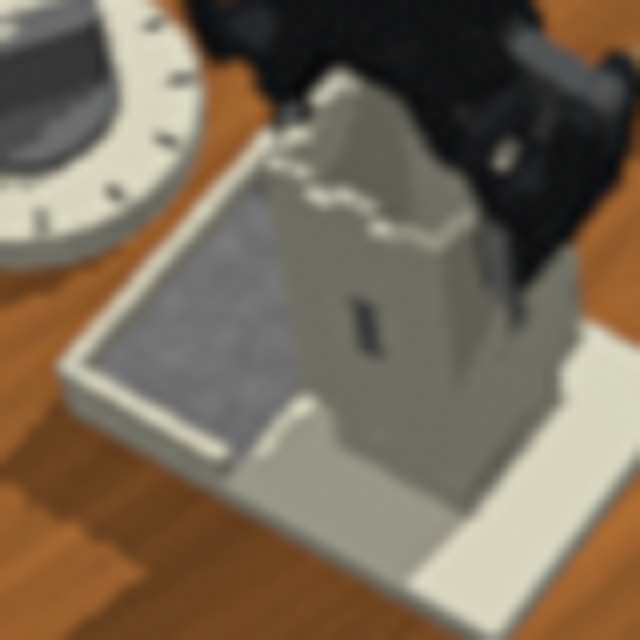

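```bash
python3 -m pendant '[[0.003,-0.002,0.03,0,0,0],[0.003,-0.002,0.03,0,0,0],[0,0,0.03,0,0,0],[0,0,0.03,0,0,0],[0,0,0,0,0,0],[0,0,0,0,0,0]]' ; python3 plan.py 620.2 -92.8 97 15.4
```

```text
t: 35.53
eef_pos: [619.9, -92.8, 115.1]
orientation: [-0.001, 0.606, 0.795, 0.0]
contact_force: [-0.1, -0.0, -1.0]
gripper_width: 0.648
t 35.53 pos [619.9 -92.8 115.1] yaw 15.3 -> 15.4 w 55.1 F [-0.1 -0.  -1. ] j7 0.42
turn share [-0.     -0.0003 -0.0002] rows>= 1
shift BEFORE turn [-0.002  0.003  0.181]
shift AFTER turn [-0.001  0.003  0.181] dist 18.1
```

```bash
python3 -m pendant '[[0,0,0.03,0,0,0],[0,0,0.03,0,0,0],[0,0,0.03,0,0,0],[0,0,0.03,0,0,0],[0,0,0.03,0,0,0],[0,0,0,0,0,0],[0,0,0,0,0,0]]' ; python3 plan.py 620.2 -92.8 97 15.4
```

```text
t: 36.12
eef_pos: [619.9, -92.7, 100.1]
orientation: [-0.001, 0.606, 0.795, 0.0]
contact_force: [-0.5, 0.2, -0.4]
gripper_width: 0.651
t 36.12 pos [619.9 -92.7 100.1] yaw 15.3 -> 15.4 w 55.4 F [-0.5  0.2 -0.4] j7 0.42
turn share [-0.     -0.0003 -0.0002] rows>= 1
shift BEFORE turn [-0.002  0.003  0.031]
shift AFTER turn [-0.002  0.003  0.031] dist 3.2
```

```bash
python3 -m pendant '[[0,0,0.015,0,0,0],[0,0,0.015,0,0,0],[0,0,0.01,0,0,0],[0,0,0,0,0,0],[0,0,0,0,0,0]]' ; python3 plan.py 620.2 -92.8 97 15.4
```

```text
t: 36.53
eef_pos: [620.1, -92.7, 97.1]
orientation: [-0.0, 0.606, 0.795, 0.001]
contact_force: [-2.9, 1.5, 11.9]
gripper_width: 0.649
t 36.53 pos [620.1 -92.7  97.1] yaw 15.3 -> 15.4 w 55.2 F [-2.9  1.5 11.9] j7 0.42
turn share [ 0.0001 -0.0002 -0.0002] rows>= 1
shift BEFORE turn [-0.002  0.001  0.001]
shift AFTER turn [-0.002  0.001  0.001] dist 0.2
```

Seated at the expected height with 12 N reaction. Release, rise, look.

```bash
python3 -m pendant '[[0,0,0,0,0,0],[0,0,0,0,0,0],[0,0,0,0,0,0],[0,0,0,0,0,0],[0,0,-0.1,0,0,0],[0,0,-0.2,0,0,0],[0,0,-0.25,0,0,0],[0,0,-0.25,0,0,0],[0,0,-0.2,0,0,0],[0,-0.3,0,0,0,0],[0,-0.35,0,0,0,0],[0,-0.35,0,0,0,0],[0,0,0,0,0,0],[0,0,0,0,0,0]]' 1; python3 - <<'E'
from meas import *
c=cam("scene");crop(c,150,220,290,320,5.6,"s17"); c2=cam("top");crop(c2,180,150,420,300,3.3,"t17"); boxes(c2,44)
E
```

```text
t: 37.7
eef_pos: [522.7, -119.9, 197.5]
orientation: [-0.0, 0.607, 0.795, 0.001]
contact_force: [1.5, -0.5, 0.4]
gripper_width: 1.001
px 5.7 224.4 xy 555.6 743.0 size 119.1 16.3 long axis deg from x 0.5 area 311
px 283.7 194.9 xy 611.8 78.6 size 50.2 30.1 long axis deg from x -1.3 area 246
px 265.9 194.6 xy 613.3 121.6 size 49.0 30.7 long axis deg from x -1.2 area 248
px 248.4 194.5 xy 614.6 163.6 size 48.8 29.9 long axis deg from x -2.6 area 237
px 214.0 194.2 xy 617.0 246.3 size 49.6 30.0 long axis deg from x -1.2 area 240
px 196.8 194.3 xy 617.8 287.4 size 49.6 29.9 long axis deg from x -2.0 area 240
px 230.8 193.6 xy 617.6 206.0 size 49.0 30.0 long axis deg from x -1.2 area 236
px 512.9 185.7 xy 622.1 -475.3 size 72.8 37.9 long axis deg from x 44.3 area 212
```

View pics/s17.png

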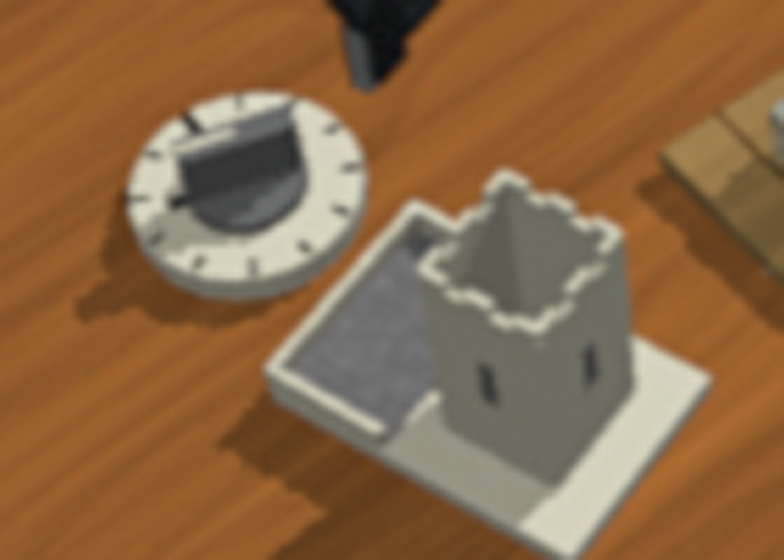

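View pics/t17.png

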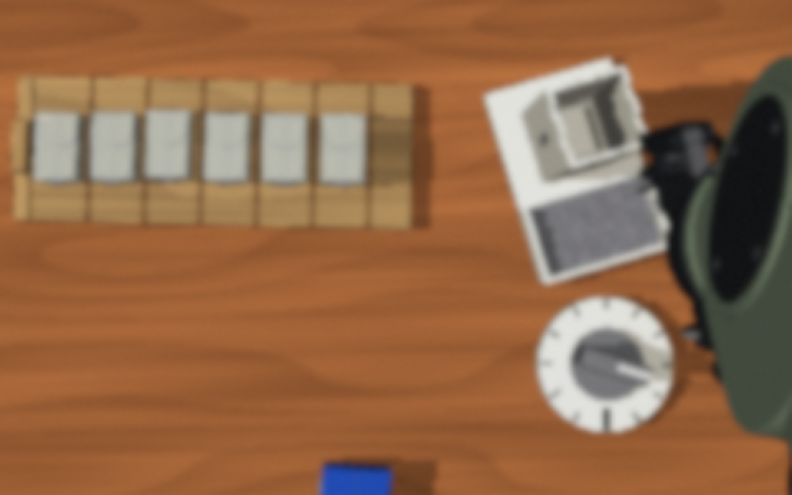

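```bash
python3 - <<'E'
from meas import *
t=cam("top");crop(t,335,235,395,290,10,"t18");s=cam("scene");crop(s,165,230,225,280,10,"s18")
f=t["frame"];m=((f.min(2)>120)&(np.ptp(f,axis=2)<45)).astype(np.uint8); m[:, :338]=0;m[:,390:]=0;m[:237]=0;m[284:]=0
m=cv2.morphologyEx(m,cv2.MORPH_CLOSE,np.ones((5,5),np.uint8))
k=max(cv2.findContours(m,cv2.RETR_EXTERNAL,cv2.CHAIN_APPROX_NONE)[0],key=cv2.contourArea)
(u,v),r,a=cv2.fitEllipse(cv2.convexHull(k));print(u,v,r,a,ray(t,u,v,16).round(1))
E
```

```text
362.9265441894531 259.9658203125 (41.117454528808594, 41.5051383972168) 124.02857208251953 [ 449.6 -113.1   16. ]
```

View pics/t18.png

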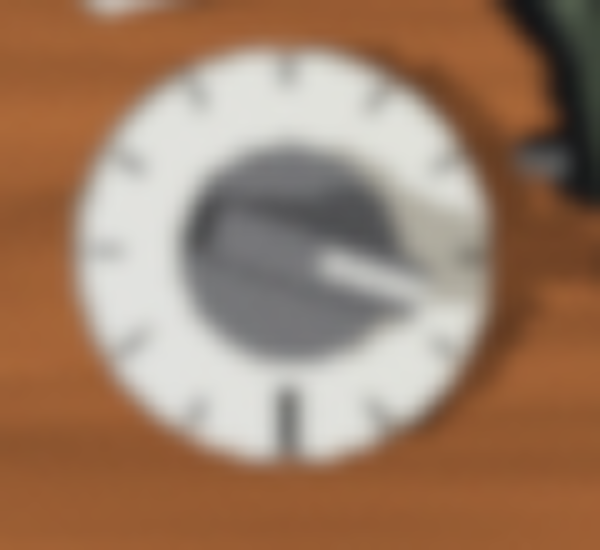

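View pics/s18.png

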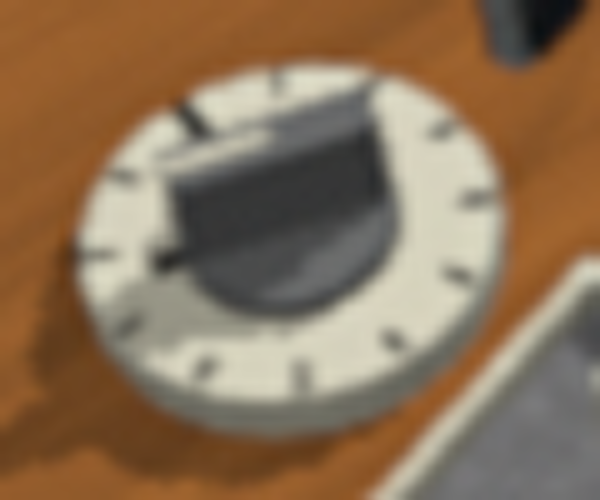

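```bash
python3 - <<'E'
from h import *
t=cam("top");s=cam("scene")
T=lambda u,v,z:ray(t,u/10+335-.5,v/10+235-.5,z)[:2]
S=lambda u,v,z:ray(s,u/10+165-.5,v/10+230-.5,z)[:2]
an=lambda a,b:round(np.degrees(np.arctan2(*(b-a)[::-1])),1)
print("dial centre T",((T(289,70,16)+T(289,422,16))/2).round(1),((T(103,250,16)+T(470,257,16))/2).round(1),"x axis",an(T(289,455,16),T(289,70,16)),"y",an(T(470,257,16),T(103,250,16)))
print("pointer T",an(T(320,262,52),T(415,298,52)),T(320,262,52).round(1),T(415,298,52).round(1),"bar back edge pts",T(222,225,52).round(1))
print("S zero mark/opp",S(187,115,16).round(1),S(303,378,16).round(1),S(95,255,16).round(1),S(478,198,16).round(1),an(S(303,378,16),S(187,115,16)))
print("pointer S",an(S(275,130,52),S(165,163,52)),"bar top edge",an(S(375,120,52),S(172,185,52)),S(275,130,52).round(1),S(165,163,52).round(1),S(375,85,52).round(1))
E
```

```text
dial centre T [ 451.8 -114.4] [ 449.8 -113.7] x axis -2.1 y 87.6
pointer T -112.0 [ 449.5 -113.7] [ 440.5 -135.8] bar back edge pts [458.7 -90.8]
S zero mark/opp [ 404.9 -114.6] [ 487.6 -139.6] [ 424.9 -155.1] [473.2 -77.7] 163.1
pointer S -111.0 bar top edge -109.7 [ 449.6 -114. ] [ 440.2 -138.5] [454.7 -88.7]
```

```bash
python3 plan.py 449.8 -114 100 -21.5
```

```text
t 38.0 pos [ 524.  -119.   196.2] yaw 15.4 -> -21.5 w 84.9 F [-0.4 -0.4 -0.4] j7 0.48
turn share [-0.     -0.0002  0.1024] rows>= 6
shift BEFORE turn [ 0.244 -0.703  0.962]
shift AFTER turn [-0.225 -0.709  0.962] dist 121.6
```

```bash
python3 -m pendant '[[0.049,-0.141,0.192,0,0,0],[0.049,-0.141,0.192,0,0,0],[0.049,-0.141,0.192,0,0,0],[0.049,-0.141,0.192,0,0,0],[0.049,-0.141,0.192,0,0,0],[0,0,0,0,0,0.017],[0,0,0,0,0,0.017],[0,0,0,0,0,0.017],[0,0,0,0,0,0.017],[0,0,0,0,0,0.017],[0,0,0,0,0,0.017],[0,0,0,0,0,0],[0,0,0,0,0,0],[0,0,0,0,0,0]]' 0; python3 plan.py 449.8 -114 46 -21.5;python3 - <<'E'
from meas import *
s=cam("scene");crop(s,130,190,250,290,6,"s19")
E
```

```text
t: 39.17
eef_pos: [449.2, -114.1, 100.3]
orientation: [-0.001, 0.825, 0.565, 0.0]
contact_force: [0.1, 0.2, 0.2]
gripper_width: 0.496
t 39.17 pos [ 449.2 -114.1  100.3] yaw -21.2 -> -21.5 w 42.1 F [0.1 0.2 0.2] j7 0.16
turn share [-0.0001 -0.0002  0.001 ] rows>= 1
shift BEFORE turn [0.002 0.005 0.543]
shift AFTER turn [0.003 0.005 0.543] dist 54.3
```

View pics/s19.png

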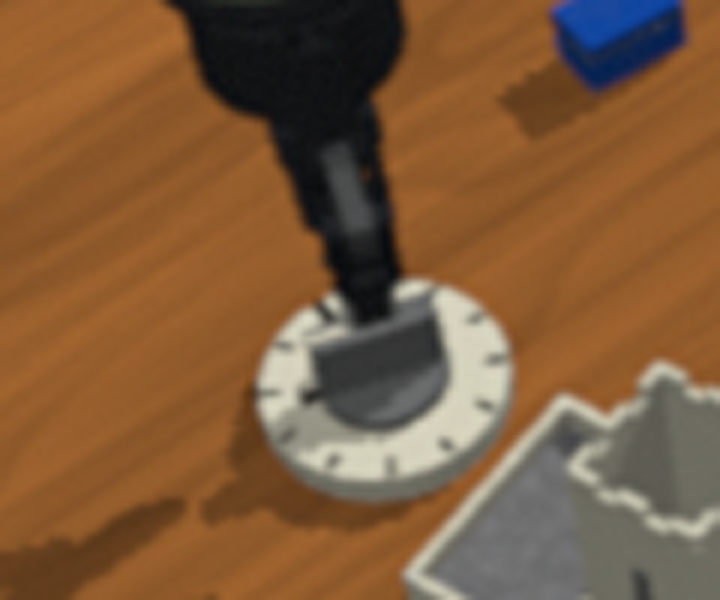

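```bash
python3 -m pendant '[[0,0,0.15,0,0,0],[0,0,0.15,0,0,0],[0,0,0.13,0,0,0],[0,0,0.08,0,0,0],[0,0,0.02,0,0,0],[0,0,0,0,0,0],[0,0,0,0,0,0]]'; python3 plan.py 449.8 -114 46 -21.5;python3 -m pendant '[[0,0,0,0,0,0],[0,0,0,0,0,0],[0,0,0,0,0,0],[0,0,0,0,0,0],[0,0,0,0,0,0],[0,0,0,0,0,0]]' -1 40; python3 plan.py 449.8 -114 46 -92 
```

```text
t: 39.8
eef_pos: [449.2, -114.2, 47.8]
orientation: [-0.001, 0.826, 0.564, 0.0]
contact_force: [0.4, -0.2, 0.3]
gripper_width: 0.498
t 39.8 pos [ 449.2 -114.2   47.8] yaw -21.4 -> -21.5 w 42.3 F [ 0.4 -0.2  0.3] j7 0.17
turn share [-0.0001 -0.0002  0.0004] rows>= 1
shift BEFORE turn [0.004 0.005 0.018]
shift AFTER turn [0.004 0.005 0.018] dist 1.9
t: 40.3
eef_pos: [449.3, -114.2, 47.9]
orientation: [-0.0, 0.826, 0.564, 0.001]
contact_force: [-0.5, -0.2, 7.2]
gripper_width: 0.159
t 40.3 pos [ 449.3 -114.2   47.9] yaw -21.4 -> -92.0 w 13.5 F [-0.5 -0.2  7.2] j7 0.17
turn share [-1.000e-04 -2.000e-04  1.962e-01] rows>= 11
shift BEFORE turn [0.003 0.004 0.019]
shift AFTER turn [ 0.004 -0.002  0.019] dist 1.9
```

```bash
python3 -m pendant '[[0,0,0,0,0,0.0163],[0,0,0,0,0,0.0163],[0,0,0,0,0,0.0163],[0,0,0,0,0,0.0163],[0,0,0,0,0,0.0163],[0,0,0,0,0,0.0163],[0,0,0,0,0,0.0163],[0,0,0,0,0,0.0163],[0,0,0,0,0,0.0163],[0,0,0,0,0,0.0163],[0,0,0,0,0,0.0163],[0,0,0,0,0,0.0163],[0,0,0,0,0,0],[0,0,0,0,0,0],[0,0,0,0,0,0]]'; python3 plan.py 449.8 -114 46 -92; python3 -m pendant '[[0,0,0,0,0,0],[0,0,0,0,0,0],[0,0,0,0,0,0],[0,0,0,0,0,0],[0,0,-0.1,0,0,0],[0,0,-0.3,0,0,0],[0,0,-0.35,0,0,0],[0,0,-0.35,0,0,0],[0.35,0,0,0,0,0],[0.35,0,0,0,0,0],[0.35,0,0,0,0,0],[0,0,0,0,0,0]]' 0;python3 plan.py 449.8 -114 46 -92;python3 - <<'E'
from meas import *
t=cam("top");crop(t,335,235,395,290,10,"t20");s=cam("scene");crop(s,165,230,225,280,10,"s20");boxes(t,44)
E
```

```text
t: 41.55
eef_pos: [448.9, -113.5, 47.9]
orientation: [-0.001, 1.0, -0.015, -0.0]
contact_force: [-2.4, 3.4, 11.3]
gripper_width: 0.154
t 41.55 pos [ 448.9 -113.5   47.9] yaw -91.8 -> -92.0 w 13.1 F [-2.4  3.4 11.3] j7 -0.49
turn share [-0.0004  0.      0.0006] rows>= 1
shift BEFORE turn [0.009 0.004 0.019]
shift AFTER turn [0.009 0.004 0.019] dist 2.1
t: 42.55
eef_pos: [559.2, -116.7, 157.1]
orientation: [-0.0, 1.0, -0.014, 0.002]
contact_force: [-0.7, 0.7, -0.9]
gripper_width: 0.499
t 42.55 pos [ 559.2 -116.7  157.1] yaw -91.6 -> -92.0 w 42.4 F [-0.7  0.7 -0.9] j7 -0.83
turn share [-0.0001 -0.0005  0.0012] rows>= 1
shift BEFORE turn [-1.098  0.003  1.108]
shift AFTER turn [-1.094  0.011  1.111] dist 156.0
px 5.7 224.4 xy 555.7 743.1 size 120.4 17.3 long axis deg from x 0.8 area 330
px 283.7 194.9 xy 611.8 78.6 size 50.4 30.9 long axis deg from x -2.5 area 254
px 265.9 194.8 xy 613.0 121.6 size 49.6 30.7 long axis deg from x -1.2 area 255
px 248.4 194.5 xy 614.6 163.5 size 49.2 30.3 long axis deg from x -3.3 area 243
px 213.9 194.4 xy 616.7 246.5 size 50.3 30.6 long axis deg from x -0.7 area 249
px 196.7 194.3 xy 617.8 287.7 size 50.7 30.5 long axis deg from x -2.2 area 249
px 230.6 193.7 xy 617.6 206.2 size 50.1 30.2 long axis deg from x -1.8 area 244
```

View pics/t20.png

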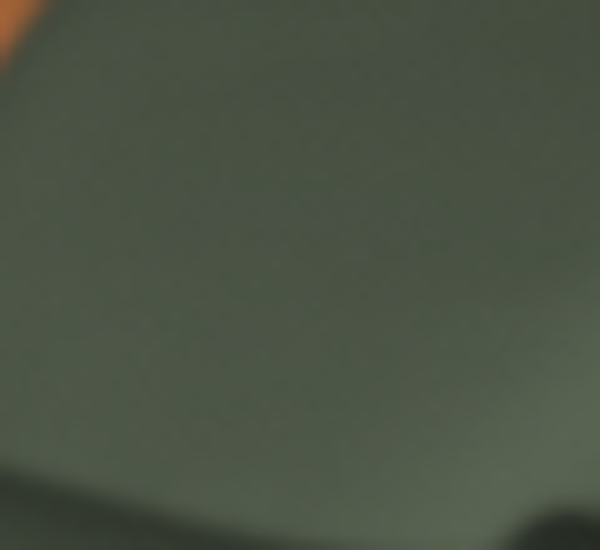

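View pics/s20.png

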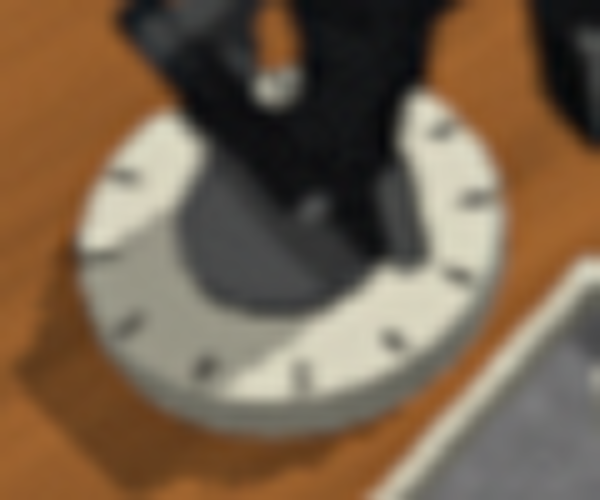

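```bash
python3 -m pendant '[[0,0,-0.2,0,0,0],[0,0.35,0,0,0,0],[0,0.35,0,0,0,0],[0,0.35,0,0,0,0],[0,0.35,0,0,0,0],[0,0.35,0,0,0,0],[0,0,0,0,0,0],[0,0,0,0,0,0]]';python3 - <<'E'
from meas import *
t=cam("top");crop(t,335,235,395,290,10,"t21");s=cam("scene");crop(s,165,230,225,280,10,"s21")
cv2.imwrite("pics/full21.png",t["frame"][:,:,::-1])
E
```

```text
t: 43.32
eef_pos: [547.0, -294.3, 176.9]
orientation: [-0.001, 1.0, -0.017, -0.0]
contact_force: [1.0, 1.0, 0.2]
gripper_width: 0.503
```

View pics/t21.png

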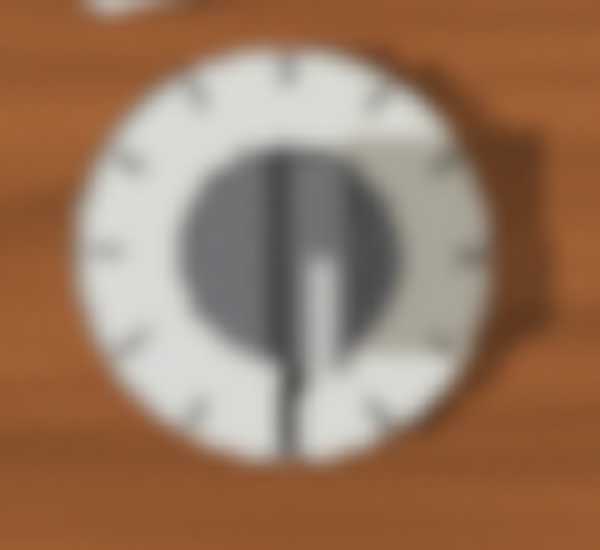

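View pics/s21.png

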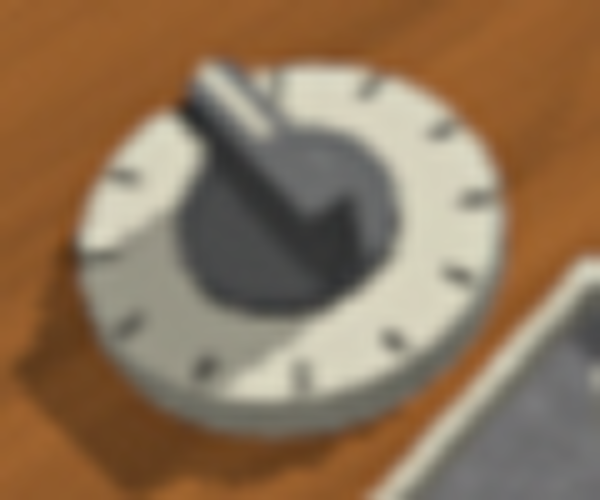

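View pics/full21.png

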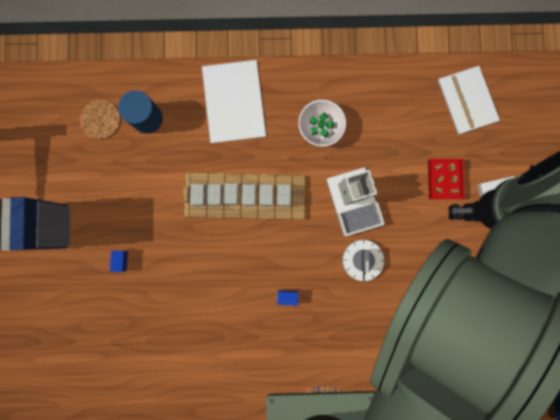

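```bash
python3 - <<'E'
from h import *
t=cam("top")
f=cv2.resize(t["frame"],None,fx=10,fy=10,interpolation=cv2.INTER_CUBIC)[2350:2900,3350:3950].astype(int)
# white line centroid per row
P=[]
for v in range(270,365,5):
    r=f[v,295:350].sum(1); w=np.clip(r-r.min()-0.5*np.ptp(r),0,None); u=295+(w*np.arange(55)).sum()/w.sum(); P.append(ray(t,u/10+335-.5,v/10+235-.5,52)[:2])
P=np.array(P,np.float32);vx,vy,_,_=cv2.fitLine(P,cv2.DIST_HUBER,0,.01,.01).ravel();print("line",np.degrees(np.arctan2(vy,vx)),P[0],P[-1])
P=[]
for v in range(400,450,5):
    r=-f[v,265:315].sum(1); w=np.clip(r-r.min()-0.5*np.ptp(r),0,None); u=265+(w*np.arange(50)).sum()/w.sum(); P.append(ray(t,u/10+335-.5,v/10+235-.5,16)[:2])
P=np.array(P,np.float32);print("mark",P.mean(0),P[0],P[-1]); 
T=lambda u,v,z:ray(t,u/10+335-.5,v/10+235-.5,z)[:2]
o=T(289,72,16);d=o-P.mean(0);print("dial x",np.degrees(np.arctan2(d[1],d[0])))
E
```

```text
line -1.8551612 [ 447.60065 -113.77195] [ 426.51105 -114.47676]
mark [ 408.7873  -112.52199] [ 414.23044 -113.01428] [ 403.34006  -112.323006]
dial x -2.3082789515201974
```

```bash
python3 - <<'E'
from h import *
s=cam("scene")
S=lambda u,v,z:ray(s,u/10+165-.5,v/10+230-.5,z)[:2]
an=lambda a,b:round(np.degrees(np.arctan2(*(a-b)[::-1])),1)
print(an(S(267,133,52),S(213,72,52)),an(S(345,210,52),S(192,95,52)), an(S(290,125,52),S(230,65,52)), "dial", an(S(393,341,16),S(195,115,16)), S(195,115,16),S(393,341,16))
print(np.round(robot.observe()["contact_force"],1))
crop(s,140,180,320,320,4,"s22")
E
```

```text
-3.1 7.2 -0.2 dial -3.1 [ 406.2245144  -113.12310023] [ 493.29069686 -117.78836382]
[ 0.9 -0.6 -0.1]
```

View pics/s22.png

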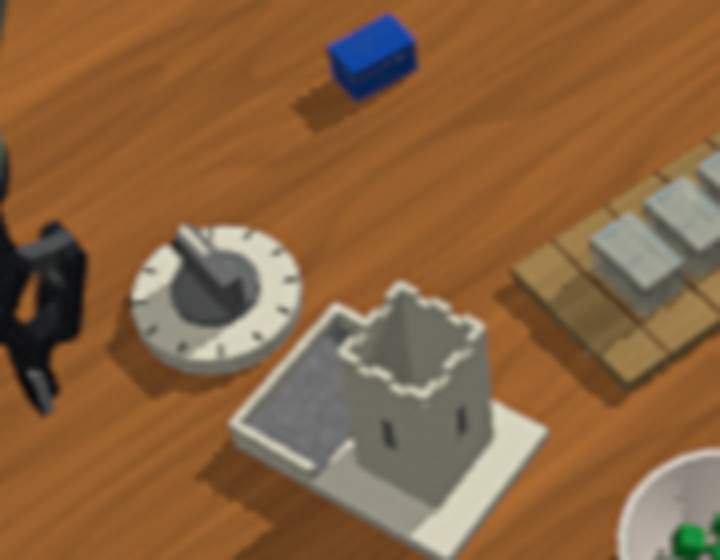

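```bash
python3 - <<'E'
from meas import *
boxes(cam("top"),44)
print(job.job_done())
E
```

```text
px 5.8 224.2 xy 555.9 742.9 size 118.3 15.5 long axis deg from x -0.0 area 281
px 283.7 194.9 xy 611.8 78.7 size 49.2 29.6 long axis deg from x -2.5 area 235
px 265.9 194.6 xy 613.3 121.6 size 47.8 29.5 long axis deg from x -1.2 area 236
px 248.3 194.5 xy 614.7 163.7 size 47.8 28.9 long axis deg from x -2.3 area 226
px 213.9 194.2 xy 617.0 246.4 size 48.5 28.9 long axis deg from x -1.7 area 227
px 196.6 194.4 xy 617.6 287.8 size 48.6 29.0 long axis deg from x -3.1 area 228
px 230.5 193.6 xy 617.8 206.6 size 48.2 29.0 long axis deg from x -2.8 area 225
the job is handed in; nothing more can be done
None
```

I put all six token boxes into bays 0–5, seated the shaft on its spigot, then turned the knob clockwise about 70° to the zero mark. I handed the job in at about 43 s; handing in gives no verdict.

- **Boxes:** on the last top picture every box was within about 2.5 mm of its bay centre and squared within about 2°. No knocked box or slipped grip showed up in the checks.
- **Shaft:** it stopped exactly 12 mm above where I had gripped it, with a 12 N reaction. In the pictures it stands upright on the plate.
- **Knob:** the pointer reads at the zero mark. The jaw angle and most picture readings put the bar within about 2–4° of the dial's axis, against 5.7° allowed. One edge reading in the scene view was about 10° off; I took it as a mis-picked edge because the jaw angle and the other readings disagreed with it.
- **Other disagreements:** the two cameras differed by about 3 mm on the step's position. A spigot reading taken in shadow was about 4 mm off; I ignored it and the shaft went on freely.
- **Bystanders:** the tray, the bowl and the blue look-alikes look untouched, and the arm was clear of everything at the end.

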